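# Change the filter cartridges of the bench extractor

### The job

Change the filters of the bench extractor: first swing its damper lever fully shut, over to the left stop, and keep it shut while you work. Pinch the two sprung tabs of each spent cartridge in the deck together to free it, and put it in the grey bin; then fit the three fresh cartridges from the carton fully home in the three bays, latched, with the tabs sprung out again. When all three are in, set the damper lever to the angle of the brass balance mark on its quadrant, without shifting the mark, the tin or the tape roll.

Things in the scene. Friction and masses are not known exactly. Their poses are not given: they have to be found in the camera images.
- extractor: Grey bench extractor, fixed. Low filter deck (220 x 112 mm, its top 68 mm above the bench) with three bays in a row along its x axis; behind it (+x) the fan plenum, 96 mm wide, 104 mm high, which starts 134 mm from the origin. Origin on the bench under the centre of bay_2; x points from the louvred near end to the plenum, y to the left seen from the near end.
- bay_1 (a point): Bay 1 of the extractor, at the louvred end: where the origin (underside centre) of a cartridge lies when fully home, 58 mm below the deck's top; axes as the extractor's.
- bay_2 (a point): Bay 2, the middle one, 52 mm from each neighbour; the point as for bay_1. Each bay is an opening 38 (x) x 50 (y) mm in the 6 mm deck: a cartridge has 2 mm to spare all round. Its flange comes to rest on the deck, its barbs spring out under it.
- bay_3 (a point): Bay 3, nearest the damper; the point as for bay_1. Cartridges stand in the bays with their tabs at the extractor's +y and -y sides.
- damper (a joint): Damper lever on the front of the plenum, angle in rad: 0 = shut, leaning 45 degrees to the extractor's +y (left) against its stop; 1.571 = open, leaning 45 degrees to -y. It turns about the extractor's x axis, 96 mm from hinge to knob centre, and stays where it is left (about 1.5 N at the knob moves it).
- damper_pivot (a point): Hinge point of the damper lever, 122 mm along the extractor's x from its origin and 78 mm above the bench; axes as the extractor's.
- damper_knob (a point): Centre of the black ball knob, 22 mm across, at the end of the damper lever; z points from the hinge along the lever.
- balance_mark (a joint): Brass pointer clip on the rim of the round aluminium quadrant plate (110 mm across) behind the lever; angle in rad on the same scale as the damper lever. The lever is on the mark when the two joints read the same.
- mark_tip (a point): Outer tip of the brass balance mark, 60 mm from the hinge; z points from the hinge outwards through the mark.
- carton: Open cardboard carton, fixed, 180 (x) x 76 (y) x 44 mm, with three compartments in a row along x (56 x 70 mm inside, 59 mm apart, floor 3 mm thick) in which the fresh cartridges stand, tabs towards its +y and -y sides. Origin at the centre of the underside.
- bin: Low grey plastic bin for the spent cartridges, loose, 0.6 kg, 178 (x) x 75 (y) x 46 mm, with three compartments in a row along x (56 x 70 mm inside, 58.5 mm apart, walls and floor 2.5 mm), empty at the start; one cartridge stands in each, with its tabs towards the bin's +y and -y sides. Origin at the centre of the underside.
- spent_1: Spent cartridge with dirty grey pleats, of the same shape and frame as fresh_1 to fresh_3, about 0.14 kg; snapped into bay_1 at the start (or absent: then that bay is empty). Held by its barbs under the deck until its tabs are pinched.
- spent_2: Spent cartridge with dirty grey pleats, of the same shape and frame as fresh_1 to fresh_3, about 0.14 kg; snapped into bay_2 at the start (or absent: then that bay is empty). Held by its barbs under the deck until its tabs are pinched.
- spent_3: Spent cartridge with dirty grey pleats, of the same shape and frame as fresh_1 to fresh_3, about 0.14 kg; snapped into bay_3 at the start (or absent: then that bay is empty). Held by its barbs under the deck until its tabs are pinched.
- fresh_1: Fresh filter cartridge standing in the carton (all six cartridges have one shape): white plastic frame, clean paper pleats, 48 (x) x 45 (y) mm, 64 mm high, about 0.14 kg. Origin at the centre of its underside, z up, y from tab to tab; either way round fits. Its flange, 48 mm wide in x, has its underside at z = 58 mm. Foot slightly tapered.
- fresh_2: Fresh cartridge, as fresh_1. Tabs: two grey sprung arms at its +y and -y sides, hinged at the foot; above the flange each ends in a ribbed finger pad, 20 mm wide in x, from z = 59 to 90 mm, flared outwards: over the pads it measures 46 mm at z = 60 and 58 mm at z = 88 when free. A barb stands out from each arm at z = 42 to 50 mm, 58 mm over both.
- fresh_3: Fresh cartridge, as fresh_1. Pinched together along y, the pads give way against 3 to 6 N each and stop about 28 mm apart, upright and parallel; the barbs are then drawn in (44 mm over both), and the cartridge can be lifted out of a bay or lowered into one, carried by its pinched tabs. Let go, the tabs spring out and latch.
- tin_small_3: Small round tin, 62 mm across, 74 mm high, standing right of the extractor; origin at the centre of its underside. Leave alone.
- tape_cream: Roll of cream masking tape, 104 mm across, 24 mm high, lying flat right of the extractor; origin at the centre of its underside. Leave alone.

How it is judged:
By the outcome, as a careful person would: the job done as asked, in the order asked, and still so for the second after the job is handed in, with the robot touching nothing.
Of spent_1, spent_2, spent_3 only 1 to 3 are there at a start; the rules pass over those that are not, and their reading is None.
At some moment in a run one of bin may be knocked a few centimetres aside while the robot is not near it.
It also fails if it takes over 210 s, if anything falls off the work surface, if the arm or the gripper's body presses on something with over 40 N, if the wrist force passes 120 N, or if a joint passes its speed limit or range.

### The arm

A 6-joint arm with a two-finger parallel gripper is mounted at the origin on a cart in front of the work surface, level with it; the furniture and walls round the work are solid. World frame = base frame: x ahead of the robot, y to its left, z up, the work surface at z = 0. Lengths are in m, angles in rad, forces in N, time in s.
With the tool pointing down it reaches from about 0.375 to 0.9 m from the base axis. Payload 3.1 kg.
Tool frame: the origin (TCP) lies between the finger pads; the fingertips stand 22 mm ahead of it and the grasp point (between the pads) lies 3 mm ahead of it; z points along the fingers, y is the direction in which the jaws open and shut (so a half turn about z gives the same grasp; the last joint's range is limited). The gripper opens to 87 mm and grips with 3 to 60 N. Pads are 19 mm wide; open, the fingers measure 117 mm over their backs; the gripper's body (75 mm by 190 mm) begins 51 mm behind the grasp point.
Start: joints at [-1.452, 0.527, 1.433, -0, 1.181, -0.178], TCP at [0.183, -0.597, 0.245] pointing down, gripper open.
Joint ranges: [-3.08, 3.08], [-0.75, 2.2], [0.22, 2.44], [-1.43, 4.57], [0, 2.65], [-2.85, 2.85]. Speed limits (rad/s): [2.79, 2.79, 3.14, 3.14, 3.14, 3.14].

### API

Orientations are given as a unit quaternion [x, y, z, w].
In Python, from rig import get_obs, camera, get_calibration, hand_in, search_frame gives the robot as it stands.
- The arm moves only by the shell command python3 -m jog 'ROWS' [FORCE]. ROWS is JSON, a list of rows, each an object with "grip": the closure in counts, from 0 (fully open) to 255 (shut); "travel": the shift along the world's x, y, z in cm, a list of three; "twist": the turn about the world's z in degrees. A call has 1 to 8 rows; each row shifts and turns the commanded pose from where the row before left it; what a row does not reach is not made up. A row lasts 1/10 s, in which the tool goes at most 50 mm and 8.59 degrees, less where a joint would pass 70% of its speed; a pose out of reach is approached as far as the arm can. A call is refused whole if a number of a shift passes 5 or a number of a turn 8.59, either way. A call with a gripper value outside its range is refused whole. The fingers move at their own pace and stop on an object; FORCE is the grip in N (left out, the last holds). Time passes only in rows, so rows that do not move let the fingers close. It gives the time, the measured TCP pose, the force and the opening at its end, in the units of the state.
- get_obs(): the state, without advancing time (a new reading comes with each control period).
- camera(name): name is "side" or "top"; returns the picture (400x640x3 uint8, red, green, blue); there is no depth.
- get_calibration(name): a dict with "fx", "fy", "cx", "cy" (pixels), "R" (3x3) and "t" (3): a world point X has camera coordinates R X + t. Camera axes: x right, y down, z forward; pixel columns grow to the right and rows downward; lengths in m; the calibration is good to about 2 mm. A picture is of the moment at which its call begins. get_calibration takes no time and is no camera call.
- hand_in(): hands the job in, once; it reports no verdict.
Trained networks look in the newest picture that a camera, given by its name, has taken for a name from the list of things; names that differ only in an ending like _2 or _b are one class to them, and where a whole thing is asked for, a point or a joint stands for the part that bears it (a point fixed in the world has none). Each returns a list of dicts, best first, with "p" (0 to 1); they miss things now and then, are a little off and sometimes report something else, mostly with a low value. They report only what shows in the picture. A call takes as long as a camera call.
- search_frame(target, camera): "at" ([x, y, z] in m, in world coordinates, good to about 4 mm: the middle of the surface that is visible of it).
The state is a dict: "time": time; "q": joint angles; "joint_velocities": joint speeds; "joint_torque": joint torques, N m; "position": TCP position; "tool_rot": TCP orientation; "ft_force": force on the tool from outside, world axes, zero at the start; "moment": the same for the moment, N m; "grip_width": finger opening in m.
Only numpy, scipy, OpenCV 4.12 (cv2) and the standard library are available. Lean on these libraries where they do the work, as an engineer would, in place of code of your own. Each camera call takes 0.05 s, during which the arm holds its last target. There are 200 camera calls.

## Working session

There is one attempt and no reset: what is moved stays moved. The work goes in short steps, Python scripts to look and compute and a shell command to move; the robot and the scene stay as the last step left them, time stands still between calls to the robot, and variables do not carry over. Pictures are saved under pics/ and viewed, about 12 in all and at most 16, crops included, and the job is handed in when it is done.

```bash
ls; mkdir -p pics; python3 - <<'E'
from rig import *
import cv2,numpy as np
o=get_obs();print({k:np.round(v,3) for k,v in o.items()})
for c in ("top","side"):
    im=camera(c);cv2.imwrite(f"pics/{c}0.png",im[:,:,::-1])
    k=get_calibration(c);print(c,k)
    for n in ["extractor","carton","bin","spent_1","fresh_1","damper","damper_knob","balance_mark","mark_tip","tin_small_3","tape_cream"]:
        try:print(n,[(np.round(d["at"],3).tolist(),round(d["p"],2)) for d in search_frame(n,c)])
        except Exception as e:print(n,e)
E
```

```text
pics
{'time': np.float64(0.0), 'q': array([-1.451,  0.528,  1.434,  0.   ,  1.181, -0.179]), 'joint_velocities': array([ 0.001, -0.001,  0.001, -0.001, -0.001,  0.001]), 'joint_torque': array([-1.0000e-03, -4.4005e+01, -1.7659e+01,  6.3000e-02,  5.8000e-02,
       -0.0000e+00]), 'position': array([ 0.183, -0.597,  0.244]), 'tool_rot': array([ 0.989,  0.148,  0.   , -0.001]), 'ft_force': array([ 0.462, -0.627, -0.426]), 'moment': array([-0.001,  0.015,  0.011]), 'grip_width': np.float64(0.087)}
top {'fx': 364.13585063391093, 'fy': 364.13585063391093, 'cx': 314.01471054255353, 'cy': 197.5538777399408, 'R': array([[ 0.00529196, -0.99981547,  0.01846678],
       [-0.9981631 , -0.00639596, -0.06024555],
       [ 0.06035255, -0.01811404, -0.99801275]]), 't': array([-0.24664344,  0.54320176,  0.92825871])}
extractor [([0.551, -0.36, 0.068], 0.88), ([0.476, 0.032, 0.063], 0.42), ([0.505, -0.48, 0.073], 0.21)]
carton [([0.491, -0.033, 0.019], 0.6)]
bin [([0.617, 0.07, 0.007], 0.97), ([0.494, -0.024, 0.066], 0.34), ([0.55, -0.36, 0.071], 0.19)]
spent_1 [([0.515, -0.344, 0.075], 0.86), ([0.421,
[... 880 characters left out ...]
ractor [([0.545, -0.312, 0.058], 0.77)]
carton [([0.486, 0.06, 0.027], 0.93), ([0.385, -0.539, 0.019], 0.66)]
bin [([0.611, 0.074, 0.026], 0.55)]
spent_1 [([0.514, -0.339, 0.077], 0.74), ([0.416, -0.294, 0.075], 0.7), ([0.467, -0.315, 0.071], 0.57), ([0.473, 0.047, 0.062], 0.47)]
fresh_1 [([0.489, -0.018, 0.063], 0.87), ([0.47, 0.046, 0.06], 0.72), ([0.512, -0.072, 0.069], 0.7)]
damper [([0.47, -0.316, 0.071], 0.65), ([0.575, -0.39, 0.13], 0.52)]
damper_knob [([0.574, -0.384, 0.128], 0.54)]
balance_mark [([0.49, -0.019, 0.064], 0.2)]
mark_tip []
tin_small_3 [([0.5, -0.466, 0.065], 0.55), ([0.574, -0.394, 0.134], 0.33)]
tape_cream [([0.386, -0.54, 0.016], 0.78), ([0.473, 0.045, 0.061], 0.66)]
```

View pics/top0.png

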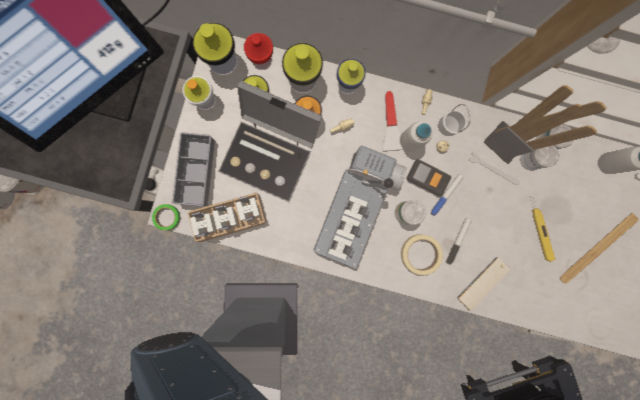

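View pics/side0.png

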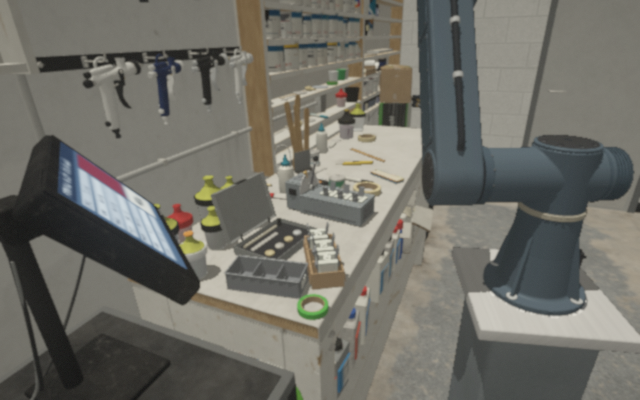

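The top picture shows the extractor at (355,215) with three spent cartridges, knob at (388,183). The carton is at (228,217), the empty bin at (194,170), tape at (422,255) and tin at (412,212). The side view agrees. Next I'll overlay wireframes to refine the poses.

```bash
cat > h.py <<'E'
from rig import *
import cv2,numpy as np
def proj(c,X):
    k=get_calibration(c);P=np.asarray(X,float).reshape(-1,3)@np.array(k["R"]).T+k["t"]
    return np.c_[k["fx"]*P[:,0]/P[:,2]+k["cx"],k["fy"]*P[:,1]/P[:,2]+k["cy"]]
def W(pose,L):
    x,y,d=pose;c,s=np.cos(np.radians(d)),np.sin(np.radians(d));L=np.asarray(L,float).reshape(-1,3)
    return np.c_[x+c*L[:,0]-s*L[:,1],y+s*L[:,0]+c*L[:,1],L[:,2]]
def rect(cx,cy,w,h,z): return [[cx-w/2,cy-h/2,z],[cx+w/2,cy-h/2,z],[cx+w/2,cy+h/2,z],[cx-w/2,cy+h/2,z]]
def overlay(c,polys,box,s,fn,im=None):
    im=camera(c) if im is None else im
    x0,y0,x1,y1=box
    b=cv2.resize(im[y0:y1,x0:x1,::-1],None,fx=s,fy=s,interpolation=cv2.INTER_CUBIC)
    for P,col in polys:
        p=((proj(c,P)-[x0,y0]+.5)*s).round().astype(np.int32)
        cv2.polylines(b,[p],len(p)>2,col,1)
    for i in range(0,x1-x0,10): cv2.putText(b,str(x0+i),(i*s,8),0,.3,(0,0,255),1)
    for i in range(0,y1-y0,10): cv2.putText(b,str(y0+i),(0,i*s+4),0,.3,(0,0,255),1)
    cv2.imwrite(fn,b)
G,R,B,Y=(0,255,0),(0,0,255),(255,0,0),(0,255,255)
def ext(p):
    o=[(W(p,rect(0,0,.220,.112,.068)),G)]
    o+=[(W(p,rect(.134+.0,0,.001,.096,.104)),B)]
    for i in (-1,0,1):
        for s in (-1,1): o.append((W(p,[[i*.052-.01,s*.029,.098],[i*.052+.01,s*.029,.098]]),R))
    return o
def box3(p,w,h,z,pitch,tabs=False):
    o=[(W(p,rect(0,0,w,h,z)),G)]
    if tabs:
        for i in (-1,0,1):
            for s in (-1,1): o.append((W(p,[[i*pitch-.01,s*.029,.093],[i*pitch+.01,s*.029,.093]]),R))
    return o
E
python3 - <<'E'
from h import *
e=(.468,-.329,-19.3);c=(.494,-.024,-73.5);b=(.615,.072,-90)
overlay("top",ext(e),(310,140,420,275),5,"pics/e1.png")
overlay("top",box3(c,.18,.076,.044,.059,True)+box3(b,.178,.075,.046,.0585),(165,125,275,245),5,"pics/c1.png")
E
```

```text
(no output)
```

View pics/e1.png

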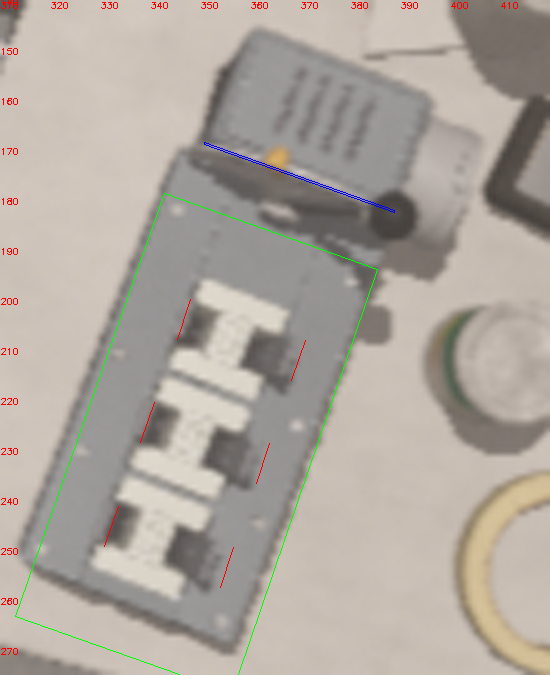

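View pics/c1.png

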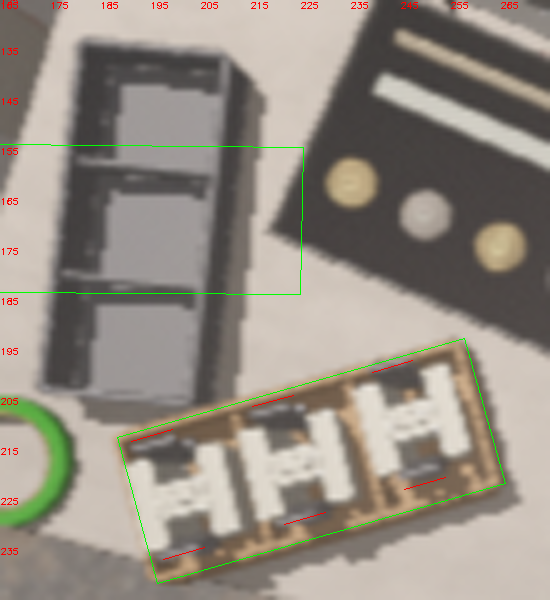

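The carton wireframe fits. The deck evidently runs from -86 to +134 mm in local x. I'll fit exact poses from the visible flange and rim corners, and triangulate the knob and the monitor.

```bash
cat >> h.py <<'E'
from scipy.optimize import least_squares
def fit(c,L,px,p0):
    r=least_squares(lambda p:(proj(c,W(p,L))-px).ravel(),p0,x_scale=[.01,.01,1]);return r.x,np.sqrt(np.mean(r.fun**2))
def tri(a,b):
    A=[];y=[]
    def f(X):return np.r_[proj("top",X)[0]-a,proj("side",X)[0]-b]
    r=least_squares(f,[.6,0,.2]);return r.x,np.abs(r.fun).max()
def local(pose,X):
    x,y,d=pose;c,s=np.cos(np.radians(d)),np.sin(np.radians(d));dx,dy=X[0]-x,X[1]-y
    return np.array([c*dx+s*dy,-s*dx+c*dy,X[2]])
E
python3 - <<'E'
from h import *
f=lambda cx:[[cx+.024,.0225],[cx+.024,-.0225],[cx-.024,-.0225],[cx-.024,.0225]]
L=[p+[.074] for cx in(.052,0,-.052) for p in f(cx)]
px=np.array([(200,282),(288,313),(260,400),(170,362),(165,375),(250,408),(222,497),(132,460),(122,476),(210,508),(182,600),(93,556)])/5+[310,140]-.5
e,r=fit("top",L,px,[.468,-.33,-19]);print("ext",e,r)
C=[[(132,462),(222,443),(242,527),(158,552)],[(238,432),(332,408),(353,495),(265,522)],[(355,388),(445,362),(470,452),(380,482)]]
# carton-local axes: x along image right (world -y): yaw -73
for q in C:
    # tl,tr,br,bl with x right, y up(image) 
    L=[[-.024,.0225,.067],[.024,.0225,.067],[.024,-.0225,.067],[-.024,-.0225,.067]]
    print("fresh",*fit("top",L,np.array(q)/5+[165,125]-.5,[.494,-.024,-73]))
L=[[.089,.0375,.046],[.089,-.0375,.046],[-.089,-.0375,.046],[-.089,.0375,.046]]
print("bin",*fit("top",L,np.array([(80,42),(228,55),(195,404),(38,388)])/5+[165,125]-.5,[.615,.07,-5]))
for b in [(50,140),(198,272),(110,268),(65,145),(198,298)]:
  for a in [(160,48),(45,147),(125,0)]: print(a,b,*tri(np.array(a),np.array(b)))
b=get_calibration("side")
overlay("side",[(W(e,rect(.024,0,.220,.112,.068)),G),(W(e,rect(.134,0,.001,.096,.104)),B)],(280,160,385,235),7,"pics/s1.png")
E
```

```text
ext [  0.47051759  -0.32520047 -21.24097881] 0.7841014803253963
fresh [ 4.76013045e-01  3.02609340e-02 -7.47233794e+01] 0.7565643444146305
fresh [ 4.91783006e-01 -2.22047875e-02 -7.38677323e+01] 0.38871224916313507
fresh [  0.5132836   -0.07822832 -73.11831842] 0.4437127937374046
bin [ 0.61378859  0.06619227 -4.68862807] 0.4131122921407963
(160, 48) (50, 140) [0.91952077 0.10669764 0.28219335] 60.966468608678014
(45, 147) (50, 140) [0.74900382 0.28447335 0.3447724 ] 81.87466751591265
(125, 0) (50, 140) [0.94288233 0.1381106  0.31847115] 35.190687868151485
(160, 48) (198, 272) [0.82871725 0.11325207 0.0808472 ] 31.80375295018065
(45, 147) (198, 272) [0.63631705 0.31727706 0.20862663] 0.9892927072300495
(125, 0) (198, 272) [0.85613227 0.14920184 0.13505034] 59.04407744728496
(160, 48) (110, 268) [0.93172217 0.15122565 0.07270522] 7.506914182197647
(45, 147) (110, 268) [0.71688407 0.34770272 0.20980425] 39.64634921587617
(125, 0) (110, 268) [0.95176852 0.18478626 0.12712293] 20.628859112740514
(160, 48) (65, 145) [0.90688979 0.09997145 0.28100513] 53.65167145221699
(45, 147) (65, 145) [0.73799955 0.27882506 0.34279265] 75.0919331179905
(125, 0) (65, 145) [0.93106468 0.13158339 0.31767322] 27.970139690527617
(160, 48) (198, 298) [0.83759924 0.13154196 0.02332159] 36.81382771962687
(45, 147) (198, 298) [0.63569126 0.33826042 0.17642404] 2.223279354066193
(125, 0) (198, 298) [0.86327161 0.16859085 0.08191927] 65.6110842331897
```

View pics/s1.png

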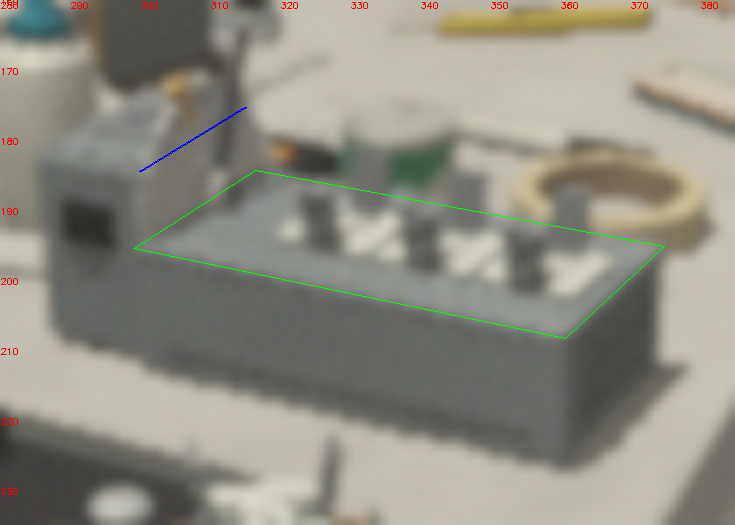

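The side wireframe falls exactly on the deck edges, so the extractor pose of (0.4705, -0.3252, -21.2°) holds. The monitor is clear of the bin. Next I'll go to the right of the knob, descend and push.

```bash
python3 -m jog '[{"grip":255,"travel":[4.5,1.9,0],"twist":-7.6},{"grip":255,"travel":[4.5,1.9,0],"twist":-7.6},{"grip":255,"travel":[4.6,1.9,0],"twist":-7.6},{"grip":255,"travel":[4.6,1.9,0],"twist":-7.6},{"grip":255,"travel":[4.6,1.9,0],"twist":-7.8},{"grip":255,"travel":[4.6,1.9,0],"twist":0},{"grip":255,"travel":[4.6,1.8,0],"twist":0},{"grip":255,"travel":[4.6,1.8,0],"twist":0}]' 10; python3 -m jog '[{"grip":255,"travel":[0,0,-4],"twist":0},{"grip":255,"travel":[0,0,-3.7],"twist":0},{"grip":255,"travel":[0,0,0],"twist":0},{"grip":255,"travel":[0,0,0],"twist":0}]'
```

```text
time: 2.15
position: [0.5512, -0.4464, 0.2446]
tool_rot: [0.983, -0.183, 0.0, 0.0]
ft_force: [0.3, -0.1, -0.6]
grip_width: 0.0313
time: 2.55
position: [0.5492, -0.4474, 0.1672]
tool_rot: [0.983, -0.183, -0.001, -0.0]
ft_force: [-0.7, 0.5, 0.2]
grip_width: 0.0029
```

```bash
python3 -m jog '[{"grip":255,"travel":[0.72,1.86,0],"twist":0},{"grip":255,"travel":[0.72,1.86,0],"twist":0},{"grip":255,"travel":[0.72,1.86,0],"twist":0},{"grip":255,"travel":[0.72,1.86,0],"twist":0},{"grip":255,"travel":[0.72,1.86,0],"twist":0},{"grip":255,"travel":[0.54,1.4,0],"twist":0}]'; for i in 1 2 3; do python3 -m jog '[{"grip":255,"travel":[0.11,0.28,0],"twist":0},{"grip":255,"travel":[0,0,0],"twist":0}]';done; python3 - <<'E'
from h import *
e=(.4705,-.3252,-21.2)
print(local(e,get_obs()["position"]))
overlay("top",[],(340,140,420,205),9,"pics/k1.png")
E
```

```text
time: 3.15
position: [0.5911, -0.3376, 0.1672]
tool_rot: [0.983, -0.183, -0.001, -0.0]
ft_force: [-0.6, -2.1, -0.2]
grip_width: 0.0003
time: 3.35
position: [0.592, -0.336, 0.167]
tool_rot: [0.983, -0.183, -0.001, -0.001]
ft_force: [0.7, 0.2, 0.8]
grip_width: 0.0006
time: 3.55
position: [0.5928, -0.3349, 0.1672]
tool_rot: [0.983, -0.184, -0.0, -0.0]
ft_force: [0.4, -0.1, 0.0]
grip_width: 0.0006
time: 3.75
position: [0.594, -0.3324, 0.1676]
tool_rot: [0.983, -0.184, 0.0, 0.0]
ft_force: [0.3, -0.8, -0.8]
grip_width: 0.0002
[0.1177658  0.03790263 0.16756999]
```

View pics/k1.png

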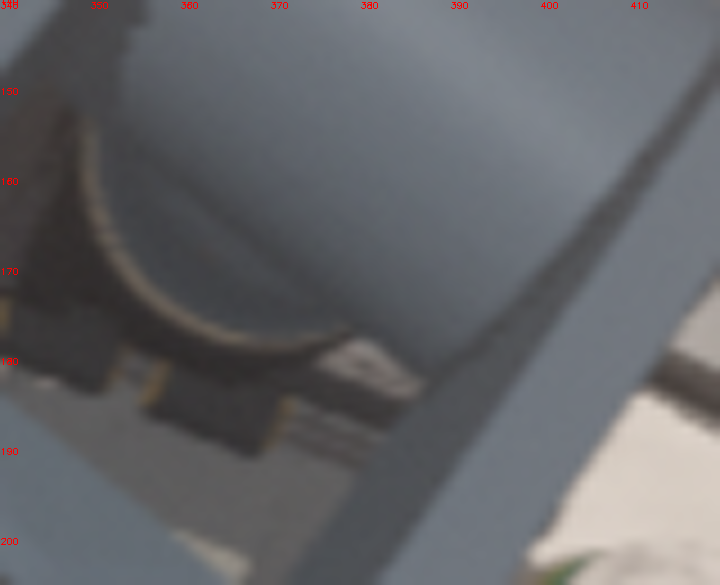

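The arm hides the knob here, so I'll push on to the stop and read the force.

```bash
for i in 1 2 3 4; do python3 -m jog '[{"grip":255,"travel":[0.11,0.28,0],"twist":0},{"grip":255,"travel":[0,0,0],"twist":0}]' | egrep 'pos|force';done
```

```text
position: [0.5951, -0.3296, 0.1673]
ft_force: [-0.7, -2.6, -1.1]
position: [0.5961, -0.3265, 0.1671]
ft_force: [-0.6, -2.6, -2.6]
position: [0.5973, -0.3234, 0.1674]
ft_force: [-0.8, -2.8, -2.3]
position: [0.5976, -0.3229, 0.1675]
ft_force: [-3.3, -7.5, -2.8]
```

```bash
python3 -m jog '[{"grip":255,"travel":[0.11,0.28,0],"twist":0},{"grip":255,"travel":[0,0,0],"twist":0}]' | egrep 'pos|force'; python3 -m jog '[{"grip":255,"travel":[-0.5,-1.3,0],"twist":0},{"grip":0,"travel":[0,0,5],"twist":0},{"grip":0,"travel":[-4.3,0.7,0],"twist":0},{"grip":0,"travel":[-4.3,0.7,0],"twist":0},{"grip":0,"travel":[-4.3,0.7,0],"twist":0},{"grip":0,"travel":[-4.2,0.7,0],"twist":0},{"grip":0,"travel":[0,0,0],"twist":0}]'; python3 - <<'E'
from h import *
e=(.4705,-.3252,-21.2)
print(local(e,get_obs()["position"]))
overlay("side",ext(e),(280,150,385,225),7,"pics/k2.png")
for c in("top","side"):
    camera(c);print([(np.round(d["at"],3).tolist(),round(d["p"],2)) for d in search_frame("damper_knob",c)])
print("expect",W(e,[.122,.068,.146]))
E
```

```text
position: [0.5977, -0.3226, 0.1676]
ft_force: [-6.4, -13.0, -3.7]
time: 5.5
position: [0.4186, -0.2988, 0.2173]
tool_rot: [0.983, -0.185, -0.003, -0.003]
ft_force: [-0.1, 1.0, -0.5]
grip_width: 0.0405
[-0.05792     0.0058816   0.21731995]
[([0.602, -0.324, 0.135], 0.75), ([0.493, -0.027, 0.067], 0.46)]
[([0.47, -0.314, 0.074], 0.69), ([0.59, -0.324, 0.115], 0.58)]
expect [[ 0.60883397 -0.30592018  0.146     ]]
```

View pics/k2.png

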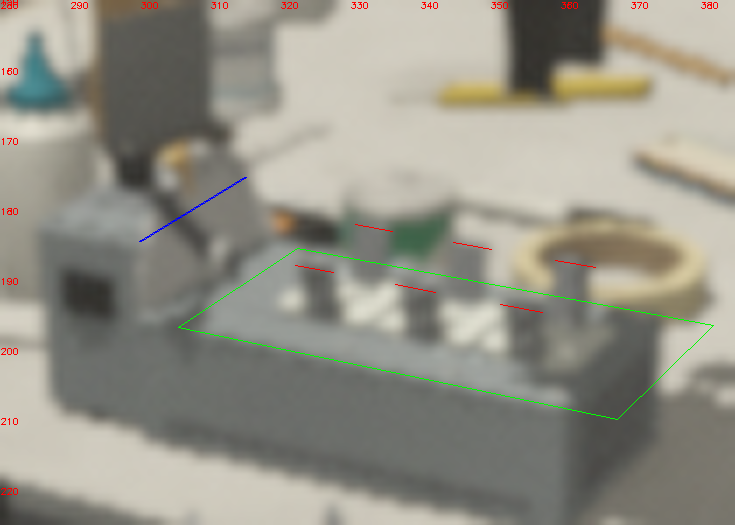

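The lever now leans left, with its knob at about (297,173). The tab overlay lands on the tabs. Next I'll descend on bay 1 and pinch.

```bash
python3 -c "
from h import *
print(proj('side',W((.4705,-.3252,-21.2),[.122,.068,.146])),proj('top',W((.4705,-.3252,-21.2),[.122,.068,.146])))"
python3 -m jog '[{"grip":0,"travel":[0.34,-0.76,0],"twist":0},{"grip":0,"travel":[0,0,-4],"twist":0},{"grip":0,"travel":[0,0,-4],"twist":0},{"grip":0,"travel":[0,0,-3.7],"twist":0},{"grip":0,"travel":[0,0,0],"twist":0}]' 20
python3 -m jog '[{"grip":255,"travel":[0,0,0],"twist":0},{"grip":255,"travel":[0,0,0],"twist":0},{"grip":255,"travel":[0,0,0],"twist":0},{"grip":255,"travel":[0,0,0],"twist":0},{"grip":255,"travel":[0,0,0],"twist":0},{"grip":255,"travel":[0,0,0],"twist":0},{"grip":255,"travel":[0,0,0],"twist":0}]' 20
```

```text
[[298.60878773 174.23516503]] [[342.77102461 166.05400078]]
time: 6.25
position: [0.4256, -0.3088, 0.096]
tool_rot: [0.983, -0.183, -0.004, -0.003]
ft_force: [0.7, 0.7, 0.6]
grip_width: 0.0865
time: 6.95
position: [0.4275, -0.3113, 0.1016]
tool_rot: [0.983, -0.183, 0.001, 0.001]
ft_force: [0.9, 0.2, 6.1]
grip_width: 0.0391
```

```bash
python3 -m jog '[{"grip":0,"travel":[0,0,0],"twist":0},{"grip":0,"travel":[0,0,0],"twist":0},{"grip":0,"travel":[0,0,0],"twist":0},{"grip":0,"travel":[0,0,0],"twist":0},{"grip":0,"travel":[-0.5,0.4,0],"twist":0},{"grip":0,"travel":[0,0,0],"twist":0},{"grip":0,"travel":[0,0,0],"twist":0}]' 20
python3 -m jog '[{"grip":255,"travel":[0,0,0],"twist":0},{"grip":255,"travel":[0,0,0],"twist":0},{"grip":255,"travel":[0,0,0],"twist":0},{"grip":255,"travel":[0,0,0],"twist":0},{"grip":255,"travel":[0,0,0],"twist":0},{"grip":255,"travel":[0,0,0],"twist":0},{"grip":255,"travel":[0,0,0],"twist":0},{"grip":255,"travel":[0,0,0],"twist":0}]' 20
python3 -m jog '[{"grip":255,"travel":[0,0,0],"twist":0},{"grip":255,"travel":[0,0,0],"twist":0}]' 20
```

```text
time: 7.65
position: [0.4215, -0.3062, 0.1002]
tool_rot: [0.983, -0.183, -0.001, -0.0]
ft_force: [-0.5, -0.8, 0.1]
grip_width: 0.0843
time: 8.45
position: [0.4222, -0.3068, 0.1009]
tool_rot: [0.983, -0.183, 0.0, 0.0]
ft_force: [-0.6, -0.9, 1.8]
grip_width: 0.0308
time: 8.65
position: [0.4221, -0.3068, 0.1007]
tool_rot: [0.983, -0.183, 0.0, 0.0]
ft_force: [0.1, -0.3, 2.5]
grip_width: 0.0258
```

Pinched to 26 mm. Lifting.

```bash
python3 -m jog '[{"grip":255,"travel":[0,0,1],"twist":0},{"grip":255,"travel":[0,0,2],"twist":0},{"grip":255,"travel":[0,0,0],"twist":0}]'
python3 -m jog '[{"grip":255,"travel":[0,0,4],"twist":0},{"grip":255,"travel":[0,0,4],"twist":0},{"grip":255,"travel":[0,0,2.5],"twist":0},{"grip":255,"travel":[0,0,0],"twist":0}]'
python3 -m jog '[{"grip":255,"travel":[1.6,4.7,0],"twist":4},{"grip":255,"travel":[1.6,4.7,0],"twist":4},{"grip":255,"travel":[1.6,4.7,0],"twist":4},{"grip":255,"travel":[1.6,4.7,0],"twist":4.5},{"grip":255,"travel":[1.6,4.7,0],"twist":0},{"grip":255,"travel":[1.6,4.7,0],"twist":0},{"grip":255,"travel":[1.6,4.7,0],"twist":0}]'
python3 -m jog '[{"grip":255,"travel":[2.1,4.9,0],"twist":0},{"grip":255,"travel":[0,0,0],"twist":0},{"grip":255,"travel":[0,0,0],"twist":0}]'
cat >> h.py <<'E'
def see(*ns):
    for c in("top","side"):
        camera(c)
        for n in ns: print(c,n,[(np.round(d["at"],3).tolist(),round(d["p"],2)) for d in search_frame(n,c)][:4])
E
python3 - <<'E'
from h import *
see("bin")
b=(.6138,.0662,-4.7)
overlay("side",[(W(b,rect(i*.0585,0,.056,.070,.046)),G) for i in(-1,0,1)],(215,190,335,290),6,"pics/b1.png")
E
```

```text
time: 8.95
position: [0.423, -0.3076, 0.1324]
tool_rot: [0.983, -0.183, 0.002, 0.001]
ft_force: [0.6, -0.3, -1.8]
grip_width: 0.0263
time: 9.35
position: [0.4235, -0.3081, 0.2385]
tool_rot: [0.983, -0.183, 0.003, 0.002]
ft_force: [0.5, -0.8, -1.2]
grip_width: 0.0257
time: 10.05
position: [0.533, 0.0245, 0.2334]
tool_rot: [0.999, -0.04, -0.002, -0.0]
ft_force: [0.7, -0.5, -1.2]
grip_width: 0.0259
time: 10.35
position: [0.5525, 0.0696, 0.2334]
tool_rot: [0.999, -0.039, -0.002, 0.0]
ft_force: [-0.8, 0.5, -2.0]
grip_width: 0.0258
top bin [([0.644, 0.055, 0.003], 0.97)]
side bin [([0.613, 0.074, 0.028], 0.59)]
```

View pics/b1.png

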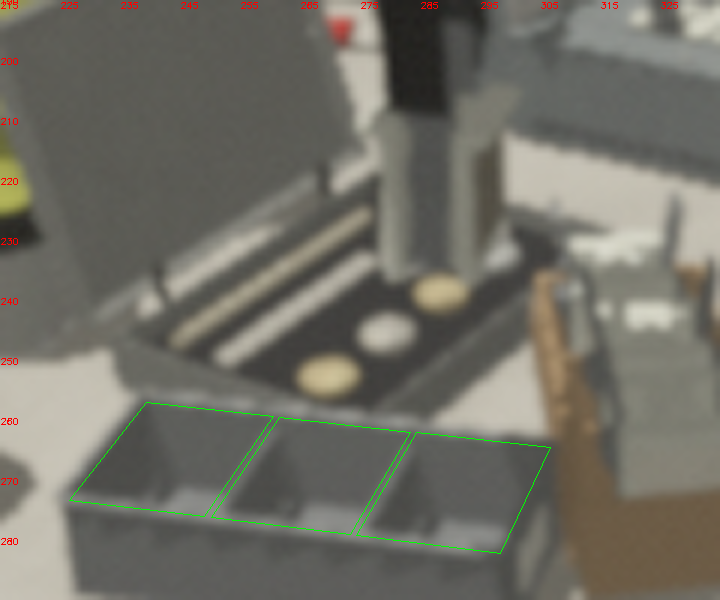

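The bin wireframe fits exactly and the cartridge hangs upright in the gripper. Next I'll lower it into the near compartment.

```bash
python3 -m jog '[{"grip":255,"travel":[0.3,0.15,-4],"twist":0},{"grip":255,"travel":[0,0,-4],"twist":0},{"grip":255,"travel":[0,0,-3],"twist":0},{"grip":255,"travel":[0,0,-2],"twist":0},{"grip":255,"travel":[0,0,-0.9],"twist":0},{"grip":255,"travel":[0,0,0],"twist":0}]'
python3 -m jog '[{"grip":0,"travel":[0,0,0],"twist":0},{"grip":0,"travel":[0,0,0],"twist":0},{"grip":0,"travel":[0,0,0],"twist":0},{"grip":0,"travel":[0,0,0],"twist":0},{"grip":0,"travel":[0,0,0],"twist":0}]'
python3 -m jog '[{"grip":0,"travel":[0,0,4],"twist":0},{"grip":0,"travel":[0,0,4],"twist":0},{"grip":0,"travel":[0,0,2],"twist":0},{"grip":0,"travel":[-0.9,-5,0],"twist":-4},{"grip":0,"travel":[-0.9,-5,0],"twist":-4},{"grip":0,"travel":[-0.9,-4.9,0],"twist":-4},{"grip":0,"travel":[-0.9,-4.9,0],"twist":-4.5},{"grip":0,"travel":[-0.9,-4.9,0],"twist":0}]'
python3 -m jog '[{"grip":0,"travel":[-0.9,-4.9,0],"twist":0},{"grip":0,"travel":[-0.9,-4.9,0],"twist":0},{"grip":0,"travel":[-0.9,-4.9,0],"twist":0},{"grip":0,"travel":[0,0,0],"twist":0},{"grip":0,"travel":[0,0,0],"twist":0}]'
python3 - <<'E'
from h import *
see("bin","spent_1","damper_knob")
E
```

```text
time: 11.2
position: [0.5561, 0.0689, 0.0956]
tool_rot: [0.999, -0.041, -0.001, -0.0]
ft_force: [-0.6, -0.1, -1.5]
grip_width: 0.0259
time: 11.7
position: [0.557, 0.0699, 0.0971]
tool_rot: [0.999, -0.04, 0.001, 0.0]
ft_force: [-0.9, -0.1, -0.4]
grip_width: 0.0578
time: 12.5
position: [0.5116, -0.1774, 0.1972]
tool_rot: [0.983, -0.184, 0.001, 0.0]
ft_force: [0.8, 0.5, -0.0]
grip_width: 0.0867
time: 13.0
position: [0.4845, -0.3238, 0.1966]
tool_rot: [0.983, -0.185, 0.0, -0.0]
ft_force: [-0.6, -0.2, 0.6]
grip_width: 0.0873
top bin [([0.634, 0.069, 0.009], 0.78)]
top spent_1 [([0.558, 0.061, 0.064], 0.92), ([0.513, -0.08, 0.066], 0.7)]
top damper_knob []
side bin [([0.626, 0.1, 0.025], 0.76), ([0.39, -0.54, 0.015], 0.46)]
side spent_1 [([0.555, 0.086, 0.064], 0.85), ([0.515, -0.335, 0.078], 0.66), ([0.469, -0.319, 0.073], 0.62)]
side damper_knob [([0.597, -0.326, 0.115], 0.53)]
```

```bash
python3 -m jog '[{"grip":0,"travel":[-1.4,-0.15,-2],"twist":0},{"grip":0,"travel":[0,0,-2],"twist":0},{"grip":0,"travel":[0,0,0],"twist":0},{"grip":0,"travel":[0,0,0],"twist":0}]'; python3 - <<'E'
from h import *
b=(.6138,.0662,-4.7)
overlay("top",[(W(b,rect(i*.0585,0,.056,.070,.046)),G) for i in(-1,0,1)],(165,125,275,245),5,"pics/b2.png")
E
```

```text
time: 13.8
position: [0.4713, -0.3239, 0.1566]
tool_rot: [0.983, -0.183, -0.0, -0.0]
ft_force: [1.1, -0.1, 0.3]
grip_width: 0.0871
```

View pics/b2.png

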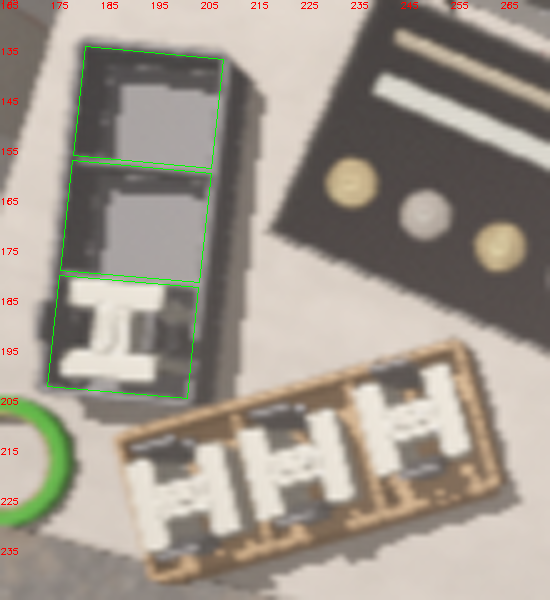

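Spent 1 stands in the near compartment and the bin hasn't moved. Bay 2 next.

```bash
cat > brief.sh <<'E'
egrep 'time|pos|force|width' | tr '\n' ' '; echo
E
python3 -m jog '[{"grip":0,"travel":[-0.1,-0.1,-3],"twist":0},{"grip":0,"travel":[0,0,-2.6],"twist":0},{"grip":0,"travel":[0,0,0],"twist":0},{"grip":0,"travel":[0,0,0],"twist":0},{"grip":255,"travel":[0,0,0],"twist":0},{"grip":255,"travel":[0,0,0],"twist":0},{"grip":255,"travel":[0,0,0],"twist":0},{"grip":255,"travel":[0,0,0],"twist":0}]' 20|sh brief.sh
python3 -m jog '[{"grip":255,"travel":[0,0,0],"twist":0},{"grip":255,"travel":[0,0,0],"twist":0},{"grip":255,"travel":[0,0,0],"twist":0},{"grip":255,"travel":[0,0,0],"twist":0},{"grip":255,"travel":[0,0,0],"twist":0},{"grip":255,"travel":[0,0,0],"twist":0}]'|sh brief.sh
python3 -m jog '[{"grip":255,"travel":[0,0,1],"twist":0},{"grip":255,"travel":[0,0,2],"twist":0},{"grip":255,"travel":[0,0,4],"twist":0},{"grip":255,"travel":[0,0,4],"twist":0},{"grip":255,"travel":[0,0,2.4],"twist":0},{"grip":255,"travel":[0,0,0],"twist":0}]'|sh brief.sh
python3 -m jog '[{"grip":255,"travel":[1.6,4.35,0],"twist":4},{"grip":255,"travel":[1.6,4.35,0],"twist":4},{"grip":255,"travel":[1.6,4.35,0],"twist":4},{"grip":255,"travel":[1.6,4.35,0],"twist":4.5},{"grip":255,"travel":[1.6,4.35,0],"twist":0},{"grip":255,"travel":[1.6,4.35,0],"twist":0}]'|sh brief.sh
python3 -m jog '[{"grip":255,"travel":[1.6,4.35,0],"twist":0},{"grip":255,"travel":[1.6,4.35,0],"twist":0},{"grip":255,"travel":[1.5,4.35,0],"twist":0},{"grip":255,"travel":[0,0,0],"twist":0},{"grip":255,"travel":[0,0,0],"twist":0},{"grip":255,"travel":[0,0,0],"twist":0}]'
python3 - <<'E'
from h import *
see("bin","spent_1")
E
```

```text
time: 14.65 position: [0.4703, -0.3254, 0.1013] ft_force: [0.6, -0.0, 0.1] grip_width: 0.0631 
time: 15.25 position: [0.4702, -0.3254, 0.1009] ft_force: [-0.9, -0.1, 6.1] grip_width: 0.026 
time: 15.85 position: [0.4717, -0.3266, 0.2384] ft_force: [2.0, -0.0, -0.8] grip_width: 0.0259 
time: 16.45 position: [0.5652, -0.0619, 0.2327] ft_force: [0.1, -0.6, -1.4] grip_width: 0.0257 
time: 17.05
position: [0.6119, 0.0655, 0.2332]
tool_rot: [0.999, -0.041, -0.002, 0.0]
ft_force: [-0.1, -0.0, -0.7]
grip_width: 0.0257
top bin [([0.602, 0.048, 0.017], 0.84)]
top spent_1 [([0.557, 0.064, 0.064], 0.94), ([0.514, -0.346, 0.073], 0.66), ([0.602, 0.048, 0.013], 0.31)]
side bin [([0.628, 0.098, 0.028], 0.91)]
side spent_1 [([0.609, 0.077, 0.185], 0.95), ([0.526, -0.311, 0.059], 0.7), ([0.514, -0.343, 0.076], 0.61), ([0.554, 0.087, 0.065], 0.58)]
```

```bash
python3 -m jog '[{"grip":255,"travel":[0.2,0.05,-4],"twist":0},{"grip":255,"travel":[0,0,-4],"twist":0},{"grip":255,"travel":[0,0,-3],"twist":0},{"grip":255,"travel":[0,0,-2],"twist":0},{"grip":255,"travel":[0,0,-0.8],"twist":0},{"grip":255,"travel":[0,0,0],"twist":0}]'|sh brief.sh
python3 -m jog '[{"grip":0,"travel":[0,0,0],"twist":0},{"grip":0,"travel":[0,0,0],"twist":0},{"grip":0,"travel":[0,0,0],"twist":0},{"grip":0,"travel":[0,0,0],"twist":0},{"grip":0,"travel":[0,0,0],"twist":0},{"grip":0,"travel":[0,0,0],"twist":0},{"grip":0,"travel":[0,0,0],"twist":0}]'|sh brief.sh
python3 -m jog '[{"grip":0,"travel":[0,0,4],"twist":0},{"grip":0,"travel":[0,0,4],"twist":0},{"grip":0,"travel":[0,0,2],"twist":0},{"grip":0,"travel":[-1.05,-4.55,0],"twist":-4},{"grip":0,"travel":[-1.05,-4.55,0],"twist":-4},{"grip":0,"travel":[-1.05,-4.55,0],"twist":-4},{"grip":0,"travel":[-1.05,-4.55,0],"twist":-4.5},{"grip":0,"travel":[-1.05,-4.55,0],"twist":0}]'|sh brief.sh
python3 -m jog '[{"grip":0,"travel":[-1.05,-4.55,0],"twist":0},{"grip":0,"travel":[-1.05,-4.55,0],"twist":0},{"grip":0,"travel":[-1.05,-4.55,0],"twist":0},{"grip":0,"travel":[-1.05,-4.55,0],"twist":0},{"grip":0,"travel":[0,0,-4],"twist":0},{"grip":0,"travel":[0,0,0],"twist":0},{"grip":0,"travel":[0,0,0],"twist":0},{"grip":0,"travel":[0,0,0],"twist":0}]'
python3 - <<'E'
from h import *
see("bin","spent_1")
E
```

```text
time: 17.95 position: [0.6145, 0.0665, 0.0956] ft_force: [-1.2, -0.4, -1.7] grip_width: 0.0261 
time: 18.65 position: [0.6152, 0.0669, 0.0969] ft_force: [0.8, -0.3, -0.1] grip_width: 0.0741 
time: 19.45 position: [0.562, -0.1623, 0.1968] ft_force: [0.1, -0.1, 0.1] grip_width: 0.0868 
time: 20.25
position: [0.5213, -0.3419, 0.1577]
tool_rot: [0.983, -0.183, 0.001, 0.0]
ft_force: [1.1, -0.4, -0.2]
grip_width: 0.0875
top bin [([0.649, 0.058, 0.019], 0.69)]
top spent_1 [([0.616, 0.062, 0.068], 0.92)]
side bin [([0.624, 0.098, 0.026], 0.69), ([0.49, -0.016, 0.066], 0.65)]
side spent_1 [([0.613, 0.074, 0.062], 0.76), ([0.554, 0.087, 0.065], 0.59), ([0.511, -0.338, 0.075], 0.47)]
```

```bash

python3 -m jog '[{"grip":0,"travel":[-0.2,-0.2,-3],"twist":0},{"grip":0,"travel":[0,0,-2.7],"twist":0},{"grip":0,"travel":[0,0,0],"twist":0},{"grip":0,"travel":[0,0,0],"twist":0},{"grip":255,"travel":[0,0,0],"twist":0},{"grip":255,"travel":[0,0,0],"twist":0},{"grip":255,"travel":[0,0,0],"twist":0},{"grip":255,"travel":[0,0,0],"twist":0}]' 20|sh brief.sh
python3 -m jog '[{"grip":255,"travel":[0,0,0],"twist":0},{"grip":255,"travel":[0,0,0],"twist":0},{"grip":255,"travel":[0,0,0],"twist":0},{"grip":255,"travel":[0,0,0],"twist":0},{"grip":255,"travel":[0,0,0],"twist":0},{"grip":255,"travel":[0,0,0],"twist":0}]'|sh brief.sh
python3 -m jog '[{"grip":255,"travel":[0,0,1],"twist":0},{"grip":255,"travel":[0,0,2],"twist":0},{"grip":255,"travel":[0,0,4],"twist":0},{"grip":255,"travel":[0,0,4],"twist":0},{"grip":255,"travel":[0,0,4],"twist":0},{"grip":255,"travel":[0,0,0],"twist":0}]'|sh brief.sh
python3 -m jog '[{"grip":255,"travel":[1.7,4.5,0],"twist":4},{"grip":255,"travel":[1.7,4.5,0],"twist":4},{"grip":255,"travel":[1.7,4.5,0],"twist":4},{"grip":255,"travel":[1.7,4.5,0],"twist":4.5},{"grip":255,"travel":[1.7,4.5,0],"twist":0},{"grip":255,"travel":[1.7,4.5,0],"twist":0}]'|sh brief.sh
python3 -m jog '[{"grip":255,"travel":[1.7,4.5,0],"twist":0},{"grip":255,"travel":[1.7,4.5,0],"twist":0},{"grip":255,"travel":[1.7,4.5,-1],"twist":0},{"grip":255,"travel":[0,0,0],"twist":0},{"grip":255,"travel":[0,0,0],"twist":0},{"grip":255,"travel":[0,0,0],"twist":0}]'
python3 - <<'E'
from h import *
see("bin","spent_1")
E
```

```text
time: 21.35 position: [0.5188, -0.3449, 0.1004] ft_force: [0.9, 0.1, -0.4] grip_width: 0.0626 
time: 21.95 position: [0.5188, -0.3447, 0.0999] ft_force: [0.3, 1.4, 5.5] grip_width: 0.0261 
time: 22.55 position: [0.5212, -0.347, 0.2558] ft_force: [0.2, -1.0, -0.8] grip_width: 0.0258 
time: 23.15 position: [0.6198, -0.0725, 0.2479] ft_force: [1.6, -0.6, -1.5] grip_width: 0.0255 
time: 23.75
position: [0.6706, 0.0596, 0.2384]
tool_rot: [0.999, -0.041, -0.001, 0.0]
ft_force: [-0.7, 0.0, -1.6]
grip_width: 0.0262
top bin [([0.635, 0.055, 0.018], 0.87)]
top spent_1 [([0.618, 0.06, 0.067], 0.84), ([0.562, 0.065, 0.066], 0.71), ([0.65, 0.042, 0.209], 0.59)]
side bin [([0.622, 0.103, 0.026], 0.74), ([0.661, 0.07, 0.192], 0.56)]
side spent_1 [([0.613, 0.077, 0.064], 0.9), ([0.661, 0.071, 0.193], 0.75), ([0.55, 0.084, 0.066], 0.73), ([0.527, -0.31, 0.058], 0.59)]
```

```bash
python3 -m jog '[{"grip":255,"travel":[0.15,0.15,-4],"twist":0},{"grip":255,"travel":[0,0,-4],"twist":0},{"grip":255,"travel":[0,0,-3],"twist":0},{"grip":255,"travel":[0,0,-2],"twist":0},{"grip":255,"travel":[0,0,-1.3],"twist":0},{"grip":255,"travel":[0,0,0],"twist":0}]'|sh brief.sh
python3 -m jog '[{"grip":0,"travel":[0,0,0],"twist":0},{"grip":0,"travel":[0,0,0],"twist":0},{"grip":0,"travel":[0,0,0],"twist":0},{"grip":0,"travel":[0,0,0],"twist":0},{"grip":0,"travel":[0,0,0],"twist":0},{"grip":0,"travel":[0,0,0],"twist":0},{"grip":0,"travel":[0,0,0],"twist":0}]'|sh brief.sh
python3 -m jog '[{"grip":0,"travel":[0,0,4],"twist":0},{"grip":0,"travel":[0,0,4],"twist":0},{"grip":0,"travel":[-3.4,-1.4,2],"twist":0},{"grip":0,"travel":[-3.4,-1.4,0],"twist":0},{"grip":0,"travel":[-3.4,-1.4,0],"twist":0},{"grip":0,"travel":[-3.4,-1.4,0],"twist":0},{"grip":0,"travel":[0,0,0],"twist":0},{"grip":0,"travel":[0,0,0],"twist":0}]'
python3 - <<'E'
from h import *
print(get_obs()["q"])
see("bin","spent_1")
E
```

```text
time: 24.65 position: [0.6718, 0.0615, 0.0947] ft_force: [-0.1, 0.2, -1.5] grip_width: 0.0261 
time: 25.35 position: [0.6733, 0.0619, 0.097] ft_force: [0.2, -0.0, -0.0] grip_width: 0.0741 
time: 26.15
position: [0.5371, 0.0056, 0.1972]
tool_rot: [0.999, -0.041, 0.001, 0.0]
ft_force: [1.0, -0.7, 0.0]
grip_width: 0.087
[-1.97923039e-01  4.73437541e-01  1.70334701e+00  2.11409859e-04
  9.63326737e-01  1.45476529e+00]
top bin [([0.646, 0.036, 0.026], 0.65)]
top spent_1 [([0.67, 0.057, 0.069], 0.78), ([0.62, 0.058, 0.068], 0.61), ([0.556, 0.043, 0.04], 0.55)]
side bin [([0.598, 0.105, 0.027], 0.9)]
side spent_1 [([0.669, 0.071, 0.066], 0.83), ([0.613, 0.077, 0.064], 0.71), ([0.552, 0.086, 0.065], 0.63)]
```

Spent cartridges are all in the bin. I'll check my flange fits on the first picture before gripping the fresh ones.

```bash
python3 - <<'E'
from h import *
im=cv2.imread("pics/top0.png")[:,:,::-1]
P=[]
for p in [(.476,.0303,-73.9),(.4918,-.0222,-73.9),(.5133,-.0782,-73.9)]:
    P.append((W(p,rect(0,0,.048,.045,.067)),R))
overlay("top",P,(185,190,270,245),8,"a.png",im)
e=(.4705,-.3252,-21.2)
overlay("top",[(W(e,rect(i*.052,0,.048,.045,.074)),R) for i in(-1,0,1)],(322,190,374,265),8,"b.png",im)
a,b=cv2.imread("a.png"),cv2.imread("b.png")
a=cv2.copyMakeBorder(a,0,max(0,b.shape[0]-a.shape[0]),0,0,0)
o=np.hstack([a,b]);o=cv2.resize(o,None,fx=.73,fy=.73,interpolation=cv2.INTER_AREA);print(o.shape);cv2.imwrite("pics/f1.png",o)
E
```

```text
(438, 800, 3)
```

View pics/f1.png

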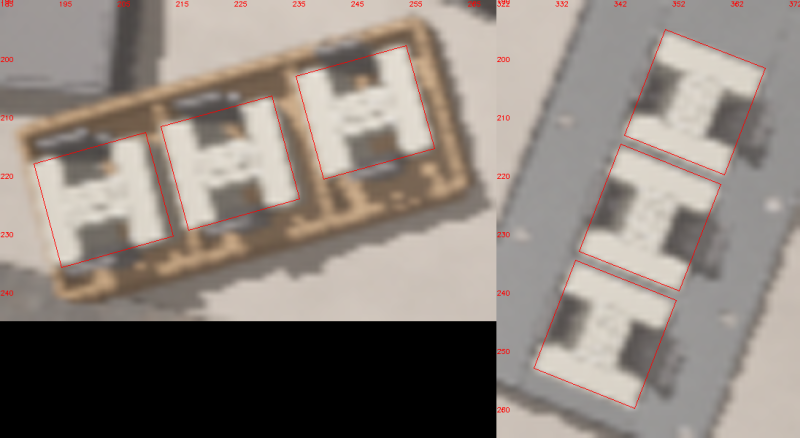

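The overlays sit on all six flanges. Now to fresh cartridge (right), turning +110.8°.

```bash
python3 -m jog '[{"grip":0,"travel":[-0.3,-1.4,0],"twist":8.5},{"grip":0,"travel":[-0.3,-1.4,0],"twist":8.5},{"grip":0,"travel":[-0.3,-1.4,0],"twist":8.5},{"grip":0,"travel":[-0.3,-1.4,0],"twist":8.5},{"grip":0,"travel":[-0.6,-1.4,0],"twist":8.5},{"grip":0,"travel":[-0.6,-1.4,0],"twist":8.5},{"grip":0,"travel":[0,0,0],"twist":8.5},{"grip":0,"travel":[0,0,0],"twist":8.5}]' 20 |sh brief.sh
python3 -m jog '[{"grip":0,"travel":[0,0,0],"twist":8.5},{"grip":0,"travel":[0,0,0],"twist":8.5},{"grip":0,"travel":[0,0,0],"twist":8.5},{"grip":0,"travel":[0,0,0],"twist":8.5},{"grip":0,"travel":[0,0,-4],"twist":8.5},{"grip":0,"travel":[0,0,0],"twist":0.3},{"grip":0,"travel":[0,0,0],"twist":0},{"grip":0,"travel":[0,0,0],"twist":0}]'; python3 -c "
from h import *
q=get_obs();r=q['tool_rot'];print(np.degrees(2*np.arctan2(r[1],r[0])),q['q'])"
```

```text
time: 27.25 position: [0.5134, -0.0786, 0.1964] ft_force: [-0.2, 0.0, -0.0] grip_width: 0.087 
time: 28.05
position: [0.5139, -0.0783, 0.1575]
tool_rot: [0.601, 0.799, 0.0, 0.001]
ft_force: [-0.2, -0.0, 0.1]
grip_width: 0.0868
106.05403034225661 [-3.66429643e-01  5.14888881e-01  1.78022031e+00  6.20925575e-05
  8.44808438e-01 -6.46666514e-01]
```

```bash

python3 -m jog '[{"grip":0,"travel":[0,0,-3],"twist":0},{"grip":0,"travel":[0,0,-3.3],"twist":0},{"grip":0,"travel":[0,0,0],"twist":0},{"grip":0,"travel":[0,0,0],"twist":0},{"grip":255,"travel":[0,0,0],"twist":0},{"grip":255,"travel":[0,0,0],"twist":0},{"grip":255,"travel":[0,0,0],"twist":0},{"grip":255,"travel":[0,0,0],"twist":0}]' 20|sh brief.sh
python3 -m jog '[{"grip":255,"travel":[0,0,0],"twist":0},{"grip":255,"travel":[0,0,0],"twist":0},{"grip":255,"travel":[0,0,0],"twist":0},{"grip":255,"travel":[0,0,0],"twist":0},{"grip":255,"travel":[0,0,0],"twist":0},{"grip":255,"travel":[0,0,0],"twist":0}]'|sh brief.sh
python3 -m jog '[{"grip":255,"travel":[0,0,1],"twist":0},{"grip":255,"travel":[0,0,3],"twist":0},{"grip":255,"travel":[0,0,4],"twist":0},{"grip":255,"travel":[0,0,4],"twist":0},{"grip":255,"travel":[0,0,1],"twist":0},{"grip":255,"travel":[0,0,0],"twist":0}]'|sh brief.sh
python3 -m jog '[{"grip":255,"travel":[0.1,-4.43,0],"twist":7.5},{"grip":255,"travel":[0.1,-4.43,0],"twist":7.5},{"grip":255,"travel":[0.1,-4.43,0],"twist":7.5},{"grip":255,"travel":[0.1,-4.43,0],"twist":7.5},{"grip":255,"travel":[0.1,-4.43,0],"twist":7.5},{"grip":255,"travel":[0,-4.43,0],"twist":7.5},{"grip":255,"travel":[0,0,0],"twist":7.7},{"grip":255,"travel":[0,0,0],"twist":0}]'|sh brief.sh
python3 -m jog '[{"grip":255,"travel":[0,0,-4],"twist":0},{"grip":255,"travel":[0,0,-0.5],"twist":0},{"grip":255,"travel":[0,0,0],"twist":0},{"grip":255,"travel":[0,0,0],"twist":0}]'
python3 - <<'E'
from h import *
e=(.4705,-.3252,-21.2)
o=get_obs();r=o['tool_rot'];print(np.degrees(2*np.arctan2(r[1],r[0])),local(e,o["position"]))
z=o["position"][2]-.0905
p=(*o["position"][:2],-21.2)
overlay("side",[(W(p,rect(0,0,.048,.045,z+.058)),R),(W(e,rect(.052,0,.038,.05,.068)),G)],(275,140,375,220),7,"pics/h1.png")
E
```

```text
time: 28.85 position: [0.5134, -0.0782, 0.0944] ft_force: [0.6, 0.1, 0.4] grip_width: 0.0627 
time: 29.45 position: [0.5133, -0.0782, 0.0939] ft_force: [-0.4, 0.8, 4.6] grip_width: 0.0259 
time: 30.05 position: [0.5136, -0.0783, 0.2251] ft_force: [0.6, -0.5, -1.7] grip_width: 0.0259 
time: 30.85 position: [0.5163, -0.3443, 0.2203] ft_force: [-0.4, 0.9, -1.9] grip_width: 0.0259 
time: 31.25
position: [0.5183, -0.3433, 0.1789]
tool_rot: [0.183, 0.983, 0.0, -0.0]
ft_force: [0.0, -0.1, -0.8]
grip_width: 0.0265
158.8637347352545 [0.05113838 0.00039801 0.17887703]
```

View pics/h1.png

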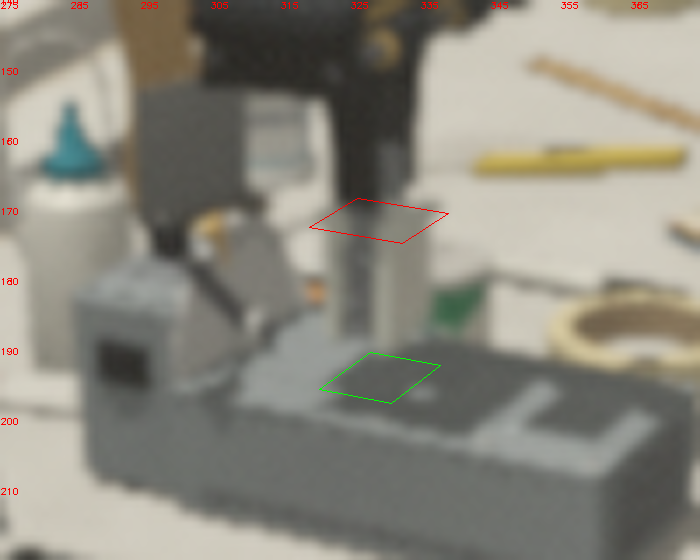

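Upright over bay 3. I'll insert it stepwise while watching the force.

```bash

python3 -m jog '[{"grip":255,"travel":[0.07,-0.05,-1.4],"twist":0},{"grip":255,"travel":[0,0,-0.5],"twist":0},{"grip":255,"travel":[0,0,-0.5],"twist":0},{"grip":255,"travel":[0,0,0],"twist":0}]'|sh brief.sh
for i in 1 2; do python3 -m jog '[{"grip":255,"travel":[0,0,-0.5],"twist":0},{"grip":255,"travel":[0,0,-0.5],"twist":0},{"grip":255,"travel":[0,0,0],"twist":0}]'|sh brief.sh; done
```

```text
time: 31.7 position: [0.5182, -0.344, 0.1536] ft_force: [0.2, 0.6, -1.3] grip_width: 0.0262 
time: 32.0 position: [0.5183, -0.3441, 0.1437] ft_force: [0.1, 0.8, -2.2] grip_width: 0.0261 
time: 32.3 position: [0.5182, -0.344, 0.1337] ft_force: [0.2, 0.5, -1.4] grip_width: 0.0257
```

```bash

python3 -m jog '[{"grip":255,"travel":[0,0,-1],"twist":0},{"grip":255,"travel":[0,0,-1],"twist":0},{"grip":255,"travel":[0,0,-0.6],"twist":0},{"grip":255,"travel":[0,0,-0.5],"twist":0},{"grip":255,"travel":[0,0,0],"twist":0}]'|sh brief.sh
python3 -m jog '[{"grip":255,"travel":[0,0,-0.2],"twist":0},{"grip":255,"travel":[0,0,0],"twist":0}]'|sh brief.sh
python3 -m jog '[{"grip":0,"travel":[0,0,0],"twist":0},{"grip":0,"travel":[0,0,0],"twist":0},{"grip":0,"travel":[0,0,0],"twist":0},{"grip":0,"travel":[0,0,0],"twist":0},{"grip":0,"travel":[0,0,0],"twist":0},{"grip":0,"travel":[0,0,0],"twist":0},{"grip":0,"travel":[0,0,0],"twist":0}]'|sh brief.sh
python3 -m jog '[{"grip":0,"travel":[0,0,4],"twist":0},{"grip":0,"travel":[0,0,4],"twist":0},{"grip":0,"travel":[0,0,2],"twist":0},{"grip":0,"travel":[-0.5,4.6,0],"twist":-7.5},{"grip":0,"travel":[-0.5,4.6,0],"twist":-7.5},{"grip":0,"travel":[-0.5,4.6,0],"twist":-7.5},{"grip":0,"travel":[-0.5,4.6,0],"twist":-7.5},{"grip":0,"travel":[-0.5,4.6,0],"twist":-7.5}]'|sh brief.sh
python3 -m jog '[{"grip":0,"travel":[-0.2,4.6,0],"twist":-7.5},{"grip":0,"travel":[0,4.6,-2],"twist":-7.7},{"grip":0,"travel":[0,0,-2],"twist":0},{"grip":0,"travel":[0,0,0],"twist":0},{"grip":0,"travel":[0,0,0],"twist":0},{"grip":0,"travel":[0,0,0],"twist":0}]'
python3 - <<'E'
from h import *
e=(.4705,-.3252,-21.2)
see("fresh_1","bin","damper_knob")
overlay("side",[(W(e,rect(.052,0,.048,.045,.074)),R)],(275,140,375,220),7,"pics/h2.png")
E
```

```text
time: 32.8 position: [0.5182, -0.344, 0.1024] ft_force: [-1.0, 1.1, -1.8] grip_width: 0.0257 
time: 33.0 position: [0.5188, -0.3445, 0.1016] ft_force: [-0.8, -0.5, -0.5] grip_width: 0.0259 
time: 33.7 position: [0.5189, -0.3446, 0.1018] ft_force: [0.8, -0.3, 0.1] grip_width: 0.0741 
time: 34.5 position: [0.4934, -0.1129, 0.2019] ft_force: [1.0, 0.1, 1.1] grip_width: 0.0869 
time: 35.1
position: [0.4927, -0.0247, 0.1629]
tool_rot: [0.6, 0.8, 0.0, 0.001]
ft_force: [-0.0, -0.1, 0.5]
grip_width: 0.087
top fresh_1 [([0.521, -0.345, 0.073], 0.64), ([0.494, -0.039, 0.069], 0.46)]
top bin [([0.656, 0.043, 0.033], 0.85), ([0.396, -0.524, 0.026], 0.3)]
top damper_knob [([0.6, -0.323, 0.133], 0.49), ([0.624, 0.068, 0.064], 0.21)]
side fresh_1 [([0.512, -0.336, 0.076], 0.65), ([0.49, -0.018, 0.063], 0.6)]
side bin [([0.666, 0.072, 0.065], 0.75), ([0.597, 0.104, 0.024], 0.66), ([0.488, -0.291, 0.049], 0.49)]
side damper_knob []
```

View pics/h2.png

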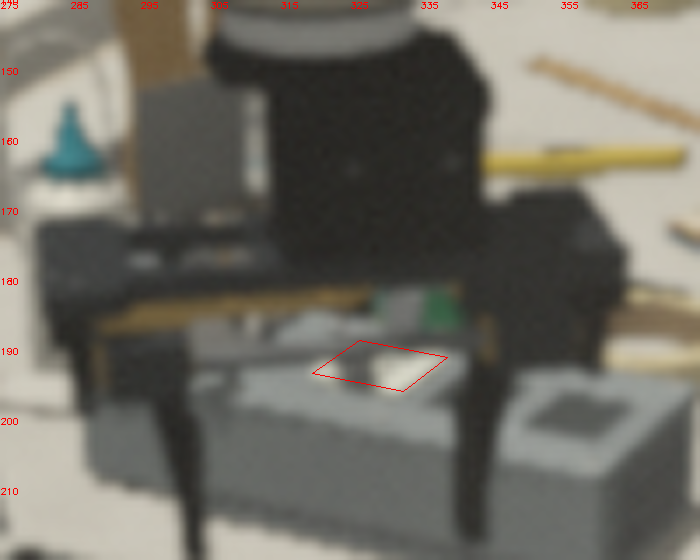

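Cartridge in bay 3 appears seated inside the red flange outline. Second fresh goes to bay 2.

```bash

python3 -m jog '[{"grip":0,"travel":[-0.1,0.25,-3],"twist":0},{"grip":0,"travel":[0,0,-3.9],"twist":0},{"grip":0,"travel":[0,0,0],"twist":0},{"grip":0,"travel":[0,0,0],"twist":0},{"grip":255,"travel":[0,0,0],"twist":0},{"grip":255,"travel":[0,0,0],"twist":0},{"grip":255,"travel":[0,0,0],"twist":0},{"grip":255,"travel":[0,0,0],"twist":0}]' 20|sh brief.sh
python3 -m jog '[{"grip":255,"travel":[0,0,0],"twist":0},{"grip":255,"travel":[0,0,0],"twist":0},{"grip":255,"travel":[0,0,0],"twist":0},{"grip":255,"travel":[0,0,0],"twist":0},{"grip":255,"travel":[0,0,0],"twist":0},{"grip":255,"travel":[0,0,0],"twist":0}]'|sh brief.sh
python3 -m jog '[{"grip":255,"travel":[0,0,1],"twist":0},{"grip":255,"travel":[0,0,3],"twist":0},{"grip":255,"travel":[0,0,4],"twist":0},{"grip":255,"travel":[0,0,4],"twist":0},{"grip":255,"travel":[0,0,2],"twist":0},{"grip":255,"travel":[0,0,0],"twist":0}]'|sh brief.sh
python3 -m jog '[{"grip":255,"travel":[-0.3,-4.33,0],"twist":7.5},{"grip":255,"travel":[-0.3,-4.33,0],"twist":7.5},{"grip":255,"travel":[-0.3,-4.33,0],"twist":7.5},{"grip":255,"travel":[-0.3,-4.33,0],"twist":7.5},{"grip":255,"travel":[-0.3,-4.33,0],"twist":7.5},{"grip":255,"travel":[-0.3,-4.33,0],"twist":7.5},{"grip":255,"travel":[-0.3,-4.33,0],"twist":7.7},{"grip":255,"travel":[0,0,0],"twist":0}]'|sh brief.sh
python3 -m jog '[{"grip":255,"travel":[0,0,-4],"twist":0},{"grip":255,"travel":[0,0,-1],"twist":0},{"grip":255,"travel":[0,0,0],"twist":0},{"grip":255,"travel":[0,0,0],"twist":0}]'
```

```text
time: 36.35 position: [0.4913, -0.0212, 0.0941] ft_force: [-1.4, -0.6, -0.3] grip_width: 0.0631 
time: 36.95 position: [0.4909, -0.0212, 0.0932] ft_force: [-1.1, 0.3, 6.3] grip_width: 0.026 
time: 37.55 position: [0.4923, -0.0213, 0.236] ft_force: [0.8, 0.2, -1.1] grip_width: 0.0261 
time: 38.35 position: [0.4691, -0.3299, 0.2312] ft_force: [0.8, 0.3, -1.4] grip_width: 0.0257 
time: 38.75
position: [0.4698, -0.3234, 0.1829]
tool_rot: [0.182, 0.983, 0.0, -0.0]
ft_force: [0.1, -0.2, -0.8]
grip_width: 0.026
```

```bash

python3 -m jog '[{"grip":255,"travel":[0,-0.14,-1.8],"twist":0},{"grip":255,"travel":[0,0,-0.5],"twist":0},{"grip":255,"travel":[0,0,-0.5],"twist":0},{"grip":255,"travel":[0,0,0],"twist":0}]'|sh brief.sh
for i in 1 2; do python3 -m jog '[{"grip":255,"travel":[0,0,-0.5],"twist":0},{"grip":255,"travel":[0,0,-0.5],"twist":0},{"grip":255,"travel":[0,0,0],"twist":0}]'|sh brief.sh; done
```

```text
time: 39.15 position: [0.4699, -0.3253, 0.1553] ft_force: [-0.1, 0.6, -1.7] grip_width: 0.0258 
time: 39.45 position: [0.4694, -0.3253, 0.1445] ft_force: [-0.1, 0.5, -0.8] grip_width: 0.0263 
time: 39.75 position: [0.4693, -0.3252, 0.1342] ft_force: [-0.6, 0.2, -1.2] grip_width: 0.026
```

```bash

python3 -m jog '[{"grip":255,"travel":[0,0,-1],"twist":0},{"grip":255,"travel":[0,0,-1],"twist":0},{"grip":255,"travel":[0,0,-0.6],"twist":0},{"grip":255,"travel":[0,0,-0.5],"twist":0},{"grip":255,"travel":[0,0,-0.25],"twist":0},{"grip":255,"travel":[0,0,0],"twist":0}]'|sh brief.sh
python3 -m jog '[{"grip":0,"travel":[0,0,0],"twist":0},{"grip":0,"travel":[0,0,0],"twist":0},{"grip":0,"travel":[0,0,0],"twist":0},{"grip":0,"travel":[0,0,0],"twist":0},{"grip":0,"travel":[0,0,0],"twist":0},{"grip":0,"travel":[0,0,0],"twist":0},{"grip":0,"travel":[0,0,0],"twist":0}]'|sh brief.sh
python3 -m jog '[{"grip":0,"travel":[0,0,4],"twist":0},{"grip":0,"travel":[0,0,4],"twist":0},{"grip":0,"travel":[0,0,2],"twist":0},{"grip":0,"travel":[0.1,4.44,0],"twist":-7.5},{"grip":0,"travel":[0.1,4.44,0],"twist":-7.5},{"grip":0,"travel":[0.1,4.44,0],"twist":-7.5},{"grip":0,"travel":[0.1,4.44,0],"twist":-7.5},{"grip":0,"travel":[0.1,4.44,0],"twist":-7.5}]'|sh brief.sh
python3 -m jog '[{"grip":40,"travel":[0.1,4.44,0],"twist":-7.5},{"grip":40,"travel":[0.1,4.44,0],"twist":-7.7},{"grip":40,"travel":[0,4.44,-2],"twist":0},{"grip":40,"travel":[0,0,-2],"twist":0},{"grip":40,"travel":[0,0,0],"twist":0},{"grip":40,"travel":[0,0,0],"twist":0},{"grip":40,"travel":[0,0,0],"twist":0}]'
python3 - <<'E'
from h import *
see("fresh_1","bin","spent_1","damper_knob")
E
```

```text
time: 40.35 position: [0.4696, -0.3254, 0.1011] ft_force: [0.4, 0.5, -0.2] grip_width: 0.0256 
time: 41.05 position: [0.4699, -0.3257, 0.1017] ft_force: [0.7, 0.9, 0.1] grip_width: 0.0742 
time: 41.85 position: [0.4746, -0.102, 0.2018] ft_force: [1.3, 0.4, -0.4] grip_width: 0.0869 
time: 42.55
position: [0.4777, 0.0275, 0.1624]
tool_rot: [0.599, 0.801, 0.0, 0.001]
ft_force: [0.8, 0.3, 0.5]
grip_width: 0.0734
top fresh_1 [([0.479, 0.022, 0.063], 0.93), ([0.47, -0.333, 0.076], 0.6), ([0.519, -0.344, 0.075], 0.56), ([0.394, -0.527, 0.023], 0.22)]
top bin [([0.635, 0.038, 0.024], 0.66)]
top spent_1 [([0.669, 0.059, 0.067], 0.93), ([0.617, 0.06, 0.067], 0.6), ([0.563, 0.041, 0.059], 0.57)]
top damper_knob [([0.6, -0.321, 0.136], 0.59), ([0.672, 0.056, 0.065], 0.42)]
side fresh_1 [([0.472, 0.049, 0.063], 0.83), ([0.482, -0.303, 0.084], 0.51), ([0.51, -0.326, 0.077], 0.44), ([0.495, 0.018, 0.03], 0.42)]
side bin [([0.598, 0.1, 0.027], 0.81), ([0.365, -0.503, 0.019], 0.18)]
side spent_1 [([0.553, 0.085, 0.063], 0.71), ([0.669, 0.07, 0.067], 0.64), ([0.616, 0.078, 0.063], 0.58), ([0.493, -0.289, 0.042], 0.39)]
side damper_knob [([0.363, -0.503, 0.015], 0.65), ([0.599, -0.3, 0.141], 0.44)]
```

```bash

python3 -m jog '[{"grip":40,"travel":[-0.15,0.3,-3],"twist":0},{"grip":40,"travel":[0,0,-3.9],"twist":0},{"grip":40,"travel":[0,0,0],"twist":0},{"grip":40,"travel":[0,0,0],"twist":0},{"grip":255,"travel":[0,0,0],"twist":0},{"grip":255,"travel":[0,0,0],"twist":0},{"grip":255,"travel":[0,0,0],"twist":0},{"grip":255,"travel":[0,0,0],"twist":0}]' 20|sh brief.sh
python3 -m jog '[{"grip":255,"travel":[0,0,0],"twist":0},{"grip":255,"travel":[0,0,0],"twist":0},{"grip":255,"travel":[0,0,0],"twist":0},{"grip":255,"travel":[0,0,0],"twist":0},{"grip":255,"travel":[0,0,0],"twist":0},{"grip":255,"travel":[0,0,0],"twist":0}]'|sh brief.sh
python3 -m jog '[{"grip":255,"travel":[0,0,1],"twist":0},{"grip":255,"travel":[0,0,3],"twist":0},{"grip":255,"travel":[0,0,4],"twist":0},{"grip":255,"travel":[0,0,4],"twist":0},{"grip":255,"travel":[0,0,2],"twist":0},{"grip":255,"travel":[0,0,0],"twist":0}]'|sh brief.sh
python3 -m jog '[{"grip":255,"travel":[-0.68,-4.21,0],"twist":7.5},{"grip":255,"travel":[-0.68,-4.21,0],"twist":7.5},{"grip":255,"travel":[-0.68,-4.21,0],"twist":7.5},{"grip":255,"travel":[-0.68,-4.21,0],"twist":7.5},{"grip":255,"travel":[-0.68,-4.21,0],"twist":7.5},{"grip":255,"travel":[-0.68,-4.21,0],"twist":7.5},{"grip":255,"travel":[-0.68,-4.21,0],"twist":7.4},{"grip":255,"travel":[-0.68,-4.21,0],"twist":0}]'|sh brief.sh
python3 -m jog '[{"grip":255,"travel":[0,0,-4],"twist":0},{"grip":255,"travel":[0,0,-1],"twist":0},{"grip":255,"travel":[0,0,0],"twist":0},{"grip":255,"travel":[0,0,0],"twist":0}]'
```

```text
time: 43.85 position: [0.4761, 0.0313, 0.0938] ft_force: [0.1, -0.4, 3.4] grip_width: 0.0494 
time: 44.45 position: [0.4756, 0.0312, 0.093] ft_force: [-0.5, -1.8, 7.1] grip_width: 0.0256 
time: 45.05 position: [0.4768, 0.0314, 0.2354] ft_force: [0.7, -0.5, 0.0] grip_width: 0.0256 
time: 45.85 position: [0.4197, -0.3039, 0.2305] ft_force: [0.5, -0.0, -1.5] grip_width: 0.0258 
time: 46.25
position: [0.4212, -0.3022, 0.1822]
tool_rot: [0.185, 0.983, 0.001, -0.001]
ft_force: [-0.3, -0.3, -1.5]
grip_width: 0.0261
```

```bash

python3 -m jog '[{"grip":255,"travel":[0,-0.1,-1.0],"twist":0},{"grip":255,"travel":[0,0,0],"twist":0},{"grip":255,"travel":[0,0,0],"twist":0},{"grip":255,"travel":[0,0,0],"twist":0}]'
```

```text
time: 46.65
position: [0.4216, -0.3043, 0.173]
tool_rot: [0.186, 0.983, -0.0, 0.0]
ft_force: [0.3, -0.6, -0.9]
grip_width: 0.0261
```

```bash

python3 -m jog '[{"grip":255,"travel":[-0.03,-0.17,-0.9],"twist":0.2},{"grip":255,"travel":[0,0,-0.5],"twist":0},{"grip":255,"travel":[0,0,-0.5],"twist":0},{"grip":255,"travel":[0,0,0],"twist":0}]'|sh brief.sh
for i in 1 2; do python3 -m jog '[{"grip":255,"travel":[0,0,-0.5],"twist":0},{"grip":255,"travel":[0,0,-0.5],"twist":0},{"grip":255,"travel":[0,0,0],"twist":0}]'|sh brief.sh; done
```

```text
time: 47.05 position: [0.421, -0.3061, 0.1527] ft_force: [0.3, -0.2, -1.5] grip_width: 0.0259 
time: 47.35 position: [0.4212, -0.3062, 0.1429] ft_force: [0.6, -0.5, -2.5] grip_width: 0.0261 
time: 47.65 position: [0.4212, -0.3062, 0.1329] ft_force: [3.1, -1.3, -2.3] grip_width: 0.0263
```

```bash

python3 -m jog '[{"grip":255,"travel":[0.06,-0.02,-0.5],"twist":0},{"grip":255,"travel":[0,0,-0.5],"twist":0},{"grip":255,"travel":[0,0,0],"twist":0}]'|sh brief.sh
python3 -m jog '[{"grip":255,"travel":[0,0,-1],"twist":0},{"grip":255,"travel":[0,0,-0.5],"twist":0},{"grip":255,"travel":[0,0,-0.5],"twist":0},{"grip":255,"travel":[0,0,-0.2],"twist":0},{"grip":255,"travel":[0,0,0],"twist":0}]'|sh brief.sh
python3 -m jog '[{"grip":0,"travel":[0,0,0],"twist":0},{"grip":0,"travel":[0,0,0],"twist":0},{"grip":0,"travel":[0,0,0],"twist":0},{"grip":0,"travel":[0,0,0],"twist":0},{"grip":0,"travel":[0,0,0],"twist":0},{"grip":0,"travel":[0,0,0],"twist":0},{"grip":0,"travel":[0,0,0],"twist":0}]'|sh brief.sh
python3 -m jog '[{"grip":0,"travel":[0,0,4],"twist":0},{"grip":0,"travel":[0,0,4],"twist":0},{"grip":0,"travel":[-3,-4,0],"twist":0},{"grip":0,"travel":[-3,-4,0],"twist":0},{"grip":0,"travel":[-3,-4,0],"twist":0},{"grip":0,"travel":[0,-4,0],"twist":0},{"grip":0,"travel":[0,0,0],"twist":0}]'|sh brief.sh
python3 - <<'E'
from h import *
e=(.4705,-.3252,-21.2)
P=[(W(e,rect(i*.052,0,.048,.045,.074)),R) for i in(-1,0,1)]
overlay("side",P,(275,140,375,220),6,"a.png")
overlay("top",P,(318,140,400,270),6,"b.png")
a,b=cv2.imread("a.png"),cv2.imread("b.png")
a=cv2.copyMakeBorder(a,0,max(0,b.shape[0]-a.shape[0]),0,0,0)
o=cv2.resize(np.hstack([a,b]),None,fx=.72,fy=.72,interpolation=cv2.INTER_AREA);print(o.shape);cv2.imwrite("pics/h3.png",o)
see("bin","spent_1","damper_knob")
E
```

```text
time: 47.95 position: [0.4214, -0.306, 0.1228] ft_force: [1.1, -0.1, -1.5] grip_width: 0.0259 
time: 48.45 position: [0.4214, -0.3061, 0.1011] ft_force: [0.0, 0.5, -1.9] grip_width: 0.0258 
time: 49.15 position: [0.4217, -0.3063, 0.1017] ft_force: [0.4, -0.6, -0.0] grip_width: 0.0743 
time: 49.85 position: [0.3309, -0.4731, 0.1824] ft_force: [0.4, -0.1, 0.4] grip_width: 0.0869 
(562, 786, 3)
top bin [([0.599, 0.05, 0.031], 0.71), ([0.519, -0.346, 0.074], 0.33)]
top spent_1 [([0.559, 0.061, 0.067], 0.77), ([0.672, 0.058, 0.068], 0.63), ([0.618, 0.063, 0.067], 0.57)]
top damper_knob [([0.603, -0.324, 0.136], 0.61)]
side bin [([0.601, 0.104, 0.029], 0.57)]
side spent_1 [([0.67, 0.072, 0.064], 0.78), ([0.613, 0.076, 0.062], 0.68), ([0.552, 0.087, 0.066], 0.67), ([0.6, 0.101, 0.027], 0.54)]
side damper_knob [([0.592, -0.325, 0.114], 0.48), ([0.416, -0.294, 0.075], 0.31)]
```

View pics/h3.png

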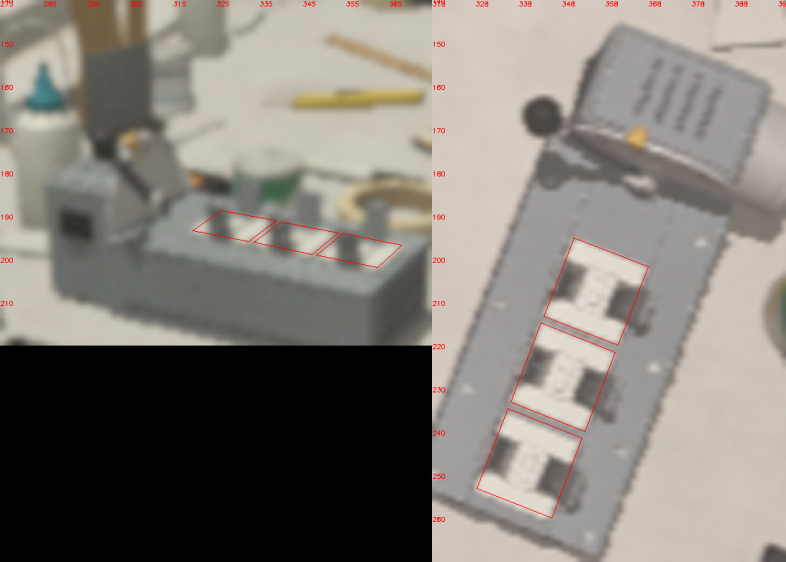

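All three fresh cartridges sit on the outlines in both views. The knob at top (343,167) matches the shut prediction of (342.8,166). Next I'll press each flange lightly to confirm it's seated, and triangulate the mark.

```bash

python3 -m jog '[{"grip":255,"travel":[2.27,3.99,0],"twist":0},{"grip":255,"travel":[2.27,3.99,0],"twist":0},{"grip":255,"travel":[2.27,3.99,0],"twist":0},{"grip":255,"travel":[2.27,3.99,0],"twist":0},{"grip":255,"travel":[0,0,-4],"twist":0},{"grip":255,"travel":[0,0,0],"twist":0},{"grip":255,"travel":[0,0,0],"twist":0},{"grip":255,"travel":[0,0,0],"twist":0}]' 20
python3 - <<'E'
from h import *
e=(.4705,-.3252,-21.2)
cv2.imwrite("top_m.png",camera("top")[:,:,::-1])
# brass blob centroid in both views
for c,box in(("top",(355,160,380,185)),("side",(295,160,315,185))):
    x0,y0,x1,y1=box
    im=cv2.imread("pics/top0.png")[:,:,::-1] if c=="top" else cv2.imread("pics/side0.png")[:,:,::-1]
    h=cv2.cvtColor(np.ascontiguousarray(im[y0:y1,x0:x1]),cv2.COLOR_RGB2HSV)
    m=(h[...,0]>10)&(h[...,0]<28)&(h[...,1]>90)&(h[...,2]>110)
    ys,xs=np.nonzero(m);print(c,len(xs),xs.mean()+x0,ys.mean()+y0,xs.min()+x0,xs.max()+x0,ys.min()+y0,ys.max()+y0)
    if c=="top":a=np.array([xs.mean()+x0,ys.mean()+y0])
    else:b=np.array([xs.mean()+x0,ys.mean()+y0])
X,r=tri(a,b);l=local(e,X);print(X,r,l);print("angle",np.pi/4-np.arctan2(l[1],l[2]-.078),"rad r",np.hypot(l[1],l[2]-.078))
for rr in(.05,.055,.06):
  for xx in (.124,.128,.132):
    f=lambda t,c:proj(c,W(e,[xx,rr*np.sin(np.pi/4-t),.078+rr*np.cos(np.pi/4-t)]))[0]
    s=least_squares(lambda t:np.r_[f(t[0],"top")-a,f(t[0],"side")-b],[.6]);print(rr,xx,s.x,s.fun.round(2))
E
```

```text
time: 51.15
position: [0.4227, -0.308, 0.1426]
tool_rot: [0.185, 0.983, -0.001, 0.001]
ft_force: [0.2, -0.8, 0.4]
grip_width: 0.031
top 17 364.94117647058823 171.76470588235293 363 367 170 174
side 5 304.6 171.8 304 305 171 173
[ 0.59830794 -0.35771753  0.13594155] 0.4789296694934819 [0.13091752 0.01590163 0.13594155]
angle 0.5175502550003328 rad r 0.06008398297017941
0.05 0.124 [0.50765349] [-0.91  3.33  2.74  2.97]
0.05 0.128 [0.5150507] [-0.14  1.79  1.76  2.72]
0.05 0.132 [0.52259911] [0.63 0.25 0.79 2.48]
0.055 0.124 [0.50671724] [-1.16  2.85  2.46  1.73]
0.055 0.128 [0.51367598] [-0.38  1.3   1.48  1.48]
0.055 0.132 [0.5207595] [ 0.4  -0.25  0.5   1.24]
0.06 0.124 [0.50613614] [-1.41  2.37  2.17  0.48]
0.06 0.128 [0.51270904] [-0.62  0.81  1.19  0.23]
0.06 0.132 [0.51938602] [ 0.17 -0.74  0.22 -0.01]
```

```bash

python3 -m jog '[{"grip":255,"travel":[-0.05,0.1,0],"twist":0},{"grip":255,"travel":[0,0,0],"twist":0},{"grip":255,"travel":[0,0,0],"twist":0},{"grip":255,"travel":[0,0,-3],"twist":0},{"grip":255,"travel":[0,0,-1],"twist":0},{"grip":255,"travel":[0,0,0],"twist":0}]'|sh brief.sh
for i in 1 2 3 4; do python3 -m jog '[{"grip":255,"travel":[0,0,-0.2],"twist":0},{"grip":255,"travel":[0,0,0],"twist":0}]'|sh brief.sh;done
```

```text
time: 51.8 position: [0.4209, -0.3047, 0.1002] ft_force: [-1.1, -0.2, -0.3] grip_width: 0.0003 
time: 52.0 position: [0.4222, -0.3059, 0.1] ft_force: [-0.4, -0.2, 0.6] grip_width: 0.0006 
time: 52.2 position: [0.4221, -0.3058, 0.0979] ft_force: [-0.4, 0.1, -0.7] grip_width: 0.0004 
time: 52.4 position: [0.4222, -0.3059, 0.0964] ft_force: [-0.7, 0.8, 6.4] grip_width: 0.0004 
time: 52.6 position: [0.4222, -0.3059, 0.0963] ft_force: [-2.8, 2.6, 20.7] grip_width: 0.0005
```

Contact came at tip z = 0.0744, exactly the home height. The same check follows on bays 2 and 3.

```bash

python3 -m jog '[{"grip":255,"travel":[0,0,4.8],"twist":0},{"grip":255,"travel":[2.42,-0.97,0],"twist":0},{"grip":255,"travel":[2.42,-0.97,0],"twist":0},{"grip":255,"travel":[0,0,0],"twist":0},{"grip":255,"travel":[0,0,-3.4],"twist":0},{"grip":255,"travel":[0,0,-1.0],"twist":0},{"grip":255,"travel":[0,0,0],"twist":0}]'|sh brief.sh
for i in 1 2; do python3 -m jog '[{"grip":255,"travel":[0,0,-0.2],"twist":0},{"grip":255,"travel":[0,0,0],"twist":0}]'|sh brief.sh;done
python3 -m jog '[{"grip":255,"travel":[0,0,4.8],"twist":0},{"grip":255,"travel":[2.42,-0.97,0],"twist":0},{"grip":255,"travel":[2.42,-0.97,0],"twist":0},{"grip":255,"travel":[0,0,0],"twist":0},{"grip":255,"travel":[0,0,-3.4],"twist":0},{"grip":255,"travel":[0,0,-1.0],"twist":0},{"grip":255,"travel":[0,0,0],"twist":0}]'|sh brief.sh
for i in 1 2; do python3 -m jog '[{"grip":255,"travel":[0,0,-0.2],"twist":0},{"grip":255,"travel":[0,0,0],"twist":0}]'|sh brief.sh;done
```

```text
time: 53.3 position: [0.469, -0.3239, 0.0971] ft_force: [0.3, -0.6, 0.3] grip_width: 0.0002 
time: 53.5 position: [0.4694, -0.3243, 0.0964] ft_force: [-0.8, 1.9, 7.5] grip_width: 0.0003 
time: 53.7 position: [0.4694, -0.3243, 0.0963] ft_force: [-4.1, 3.8, 19.9] grip_width: 0.0001 
time: 54.4 position: [0.517, -0.3432, 0.097] ft_force: [-0.3, -0.4, 0.3] grip_width: 0.0005 
time: 54.6 position: [0.5174, -0.3436, 0.0964] ft_force: [-1.4, 1.1, 5.9] grip_width: 0.0008 
time: 54.8 position: [0.5174, -0.3436, 0.0964] ft_force: [-4.8, 2.3, 17.1] grip_width: 0.0004
```

All three are home. Now for the damper: move over to its left side, then push right.

```bash

python3 -m jog '[{"grip":255,"travel":[0,0,5],"twist":0},{"grip":255,"travel":[0,0,5],"twist":0},{"grip":255,"travel":[0,0,4.7],"twist":0},{"grip":255,"travel":[3.6,3.07,0],"twist":0},{"grip":255,"travel":[3.6,3.07,0],"twist":0},{"grip":255,"travel":[3.6,3.07,0],"twist":0},{"grip":255,"travel":[0,0,0],"twist":0},{"grip":255,"travel":[0,0,0],"twist":0}]'|sh brief.sh
python3 -m jog '[{"grip":255,"travel":[0,0,-4],"twist":0},{"grip":255,"travel":[0,0,-3],"twist":0},{"grip":255,"travel":[0,0,0],"twist":0},{"grip":255,"travel":[0,0,0],"twist":0}]'|sh brief.sh
python3 -c "
from h import *
print(local((.4705,-.3252,-21.2),get_obs()['position']))"
```

```text
time: 55.6 position: [0.6262, -0.251, 0.2397] ft_force: [-0.1, 0.2, 0.1] grip_width: 0.0004 
time: 56.0 position: [0.6254, -0.2534, 0.1703] ft_force: [-0.8, 0.1, 1.2] grip_width: 0.0008 
[0.11849322 0.12297109 0.17031042]
```

```bash

python3 -m jog '[{"grip":255,"travel":[-0.36,-0.93,0],"twist":0},{"grip":255,"travel":[-0.36,-0.93,0],"twist":0},{"grip":255,"travel":[-0.36,-0.93,0],"twist":0},{"grip":255,"travel":[-0.36,-0.93,0],"twist":0},{"grip":255,"travel":[-0.36,-0.93,0],"twist":0},{"grip":255,"travel":[-0.36,-0.93,0],"twist":0},{"grip":255,"travel":[-0.25,-0.65,0],"twist":0},{"grip":255,"travel":[0,0,0],"twist":0}]'|sh brief.sh
python3 -c "
from h import *
print(local((.4705,-.3252,-21.2),get_obs()['position']))"
python3 -m jog '[{"grip":255,"travel":[1.1,2.8,0],"twist":0},{"grip":255,"travel":[0,0,5],"twist":0},{"grip":255,"travel":[0,0,2],"twist":0},{"grip":255,"travel":[-3,3.5,0],"twist":0},{"grip":255,"travel":[-3,3.5,0],"twist":0},{"grip":255,"travel":[-3,3.5,0],"twist":0},{"grip":255,"travel":[-3,0,0],"twist":0},{"grip":255,"travel":[0,0,0],"twist":0}]'|sh brief.sh
cat >> h.py <<'E'
def lever():
    e=(.4705,-.3252,-21.2)
    P={c:camera(c) for c in("top","side")}
    A=0
    def kn(t,xx=.122,rr=.096): return W(e,[xx,rr*np.sin(np.pi/4-t),.078+rr*np.cos(np.pi/4-t)])
    return e,P,kn
E
python3 - <<'E'
from h import *
e,P,kn=lever()
for t in (.4,.5,.6,.7): print(t,proj("top",kn(t)).round(1),proj("side",kn(t)).round(1))
overlay("top",[],(340,145,400,200),8,"a.png",P["top"]);overlay("side",[],(285,150,330,205),8,"b.png",P["side"])
cv2.imwrite("pics/m1.png",cv2.resize(np.hstack([cv2.imread("a.png"),cv2.imread("b.png")]),(798,418)))
E
```

```text
time: 56.8 position: [0.6084, -0.3024, 0.1803] ft_force: [4.5, 34.6, 39.4] grip_width: 0.0003 
[0.12032936 0.07117382 0.18033222]
time: 57.6 position: [0.4895, -0.1799, 0.2408] ft_force: [-0.4, -0.1, 0.5] grip_width: 0.0003 
0.4 [[357.1 170. ]] [[303.7 165. ]]
0.5 [[361.2 171.3]] [[305.2 163.2]]
0.6 [[365.3 172.7]] [[306.7 161.8]]
0.7 [[369.4 174.2]] [[308.2 160.5]]
```

View pics/m1.png

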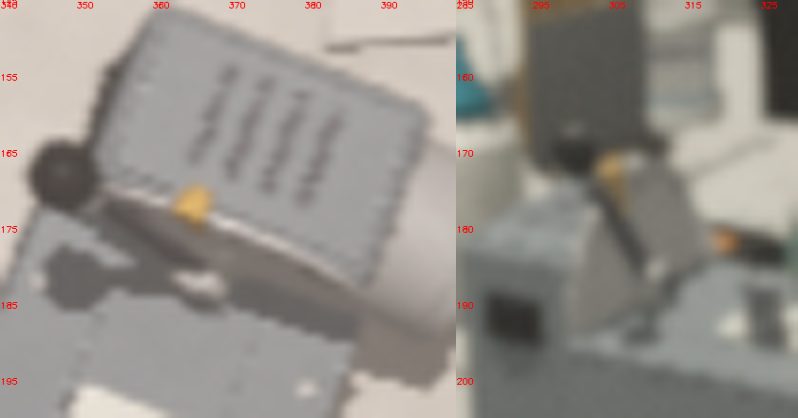

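The picture shows the finger rode over the knob, which was almost level with the fingertip, and moved it only slightly (top (348,168)). I'll repeat with the tip lower, so that its flank pushes the knob.

```bash

python3 -m jog '[{"grip":255,"travel":[4.2,-2.6,0],"twist":0},{"grip":255,"travel":[4.2,-2.6,0],"twist":0},{"grip":255,"travel":[4.2,-2.6,0],"twist":0},{"grip":255,"travel":[0,0,0],"twist":0},{"grip":255,"travel":[0,0,0],"twist":0},{"grip":255,"travel":[0,0,0],"twist":0}]'|sh brief.sh
python3 -c "
from h import *
print(local((.4705,-.3252,-21.2),get_obs()['position']))"
```

```text
time: 58.3 position: [0.6191, -0.2595, 0.2399] ft_force: [0.3, 0.5, 0.4] grip_width: 0.0003 
[0.11479823 0.11501062 0.23990145]
```

Descend to TCP 0.157, push 5 cm to local y≈0.065, then in small steps.

```bash

python3 -m jog '[{"grip":255,"travel":[0,0,-4],"twist":0},{"grip":255,"travel":[0,0,-4.3],"twist":0},{"grip":255,"travel":[0,0,0],"twist":0},{"grip":255,"travel":[-0.36,-0.93,0],"twist":0},{"grip":255,"travel":[-0.36,-0.93,0],"twist":0},{"grip":255,"travel":[-0.36,-0.93,0],"twist":0},{"grip":255,"travel":[-0.18,-0.47,0],"twist":0},{"grip":255,"travel":[0,0,0],"twist":0}]'|sh brief.sh
for i in 1 2 3 4; do python3 -m jog '[{"grip":255,"travel":[-0.18,-0.47,0],"twist":0},{"grip":255,"travel":[0,0,0],"twist":0}]'|sh brief.sh;done
python3 -c "
from h import *
print(local((.4705,-.3252,-21.2),get_obs()['position']))"
```

```text
time: 59.1 position: [0.607, -0.2939, 0.1589] ft_force: [-0.4, -0.5, 0.6] grip_width: 0.0005 
time: 59.3 position: [0.6057, -0.2961, 0.1585] ft_force: [0.3, 3.5, 3.0] grip_width: 0.0002 
time: 59.5 position: [0.605, -0.2981, 0.1598] ft_force: [2.1, 10.4, 10.4] grip_width: 0.0002 
time: 59.7 position: [0.6042, -0.3012, 0.1614] ft_force: [2.1, 15.0, 17.4] grip_width: 0.0003 
time: 59.9 position: [0.6024, -0.309, 0.1607] ft_force: [2.6, 5.6, 7.2] grip_width: 0.0005 
[0.11714575 0.06282009 0.16069301]
```

Friction on the finger jams the lever when I push horizontally. I'll follow the knob's arc (rise while pushing), stop a little short and look.

```bash

for i in 1 2; do python3 -m jog '[{"grip":255,"travel":[-0.11,-0.28,0.25],"twist":0},{"grip":255,"travel":[0,0,0],"twist":0}]'|sh brief.sh;done
python3 -c "
from h import *
print(local((.4705,-.3252,-21.2),get_obs()['position']))"
python3 -m jog '[{"grip":255,"travel":[1.2,3.2,0],"twist":0},{"grip":255,"travel":[0,0,4],"twist":0},{"grip":255,"travel":[0,0,4],"twist":0},{"grip":255,"travel":[-4.2,2.6,0],"twist":0},{"grip":255,"travel":[-4.2,2.6,0],"twist":0},{"grip":255,"travel":[-4.2,2.6,0],"twist":0},{"grip":255,"travel":[0,0,0],"twist":0}]'|sh brief.sh
cat >> h.py <<'E'
def knob():
    e,P,kn=lever();im=P["top"];x0,y0,x1,y1=335,155,395,190
    g=im[y0:y1,x0:x1].max(2);m=(g<75).astype(np.uint8)
    T=np.arange(0,1.57,.01);best=[]
    for t in T:
        u=proj("top",kn(t))[0]-[x0,y0]
        M=np.zeros(m.shape,np.uint8);cv2.circle(M,tuple(np.round(u*16).astype(int)),int(4.6*16),1,-1,shift=4)
        best.append(g[M>0].mean())
    i=int(np.argmin(best));print("lever top-view t",T[i],best[i])
    f=lambda t:[np.interp(tt,T,best) for tt in t]
    n,l,s,c=cv2.connectedComponentsWithStats(m);print([(s[k][4],(c[k]+[x0,y0]).round(1).tolist()) for k in range(1,n) if s[k][4]>15])
    return e,P,kn
E
python3 - <<'E'
from h import *
e,P,kn=knob()
overlay("top",[],(340,145,400,200),8,"a.png",P["top"]);overlay("side",[],(285,150,330,205),8,"b.png",P["side"])
cv2.imwrite("pics/m2.png",cv2.resize(np.hstack([cv2.imread("a.png"),cv2.imread("b.png")]),(798,418)))
E
```

```text
time: 60.1 position: [0.6006, -0.313, 0.1622] ft_force: [2.1, 4.0, 5.1] grip_width: 0.0004 
time: 60.3 position: [0.5988, -0.3167, 0.1638] ft_force: [2.5, 4.3, 4.0] grip_width: 0.0003 
[0.11653298 0.05436107 0.16379653]
time: 61.0 position: [0.4734, -0.2, 0.2395] ft_force: [0.6, 0.6, 1.1] grip_width: 0.0004 
lever top-view t 0.42 88.5
[]
```

View pics/m2.png

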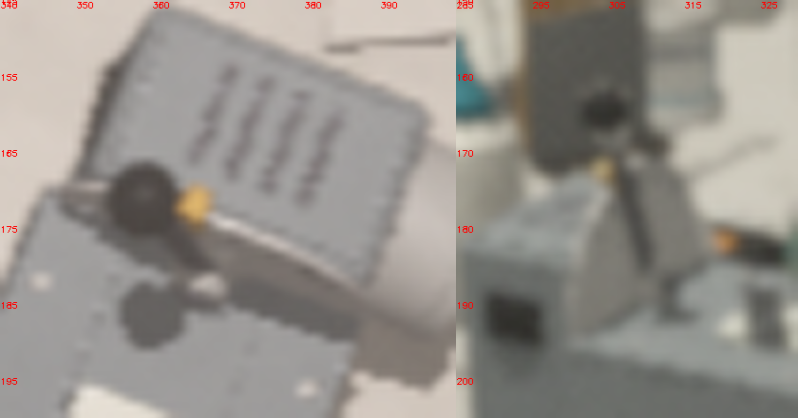

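Lever now at about 0.42 rad. The knob is at top (358,171), with the mark at (364.5,171.5) still undisturbed. I'll refine the mark estimate numerically before the last nudge.

```bash
python3 - <<'E'
from h import *
def cen(im,box):
    x0,y0,x1,y1=box;s=im[y0:y1,x0:x1].astype(float);w=np.clip(s[...,0]-s[...,2]-45,0,None)
    yy,xx=np.mgrid[y0:y1,x0:x1];return np.array([(w*xx).sum(),(w*yy).sum()])/w.sum()
e,P,kn=knob()
T0=cv2.imread("pics/top0.png")[:,:,::-1];S0=cv2.imread("pics/side0.png")[:,:,::-1]
M=cv2.imread("top_m.png")[:,:,::-1]
for nm,T,S in(("start",T0,S0),("now",P["top"],P["side"])):
    a=cen(T,(361,167,371,177));b=cen(S,(300,168,309,177));X,r=tri(a,b);l=local(e,X)
    print(nm,a,b,l,r,"t",np.pi/4-np.arctan2(l[1],l[2]-.078))
    for rr in(.055,.0575):
        s=least_squares(lambda t:np.r_[proj("top",kn(t[0],t[1],rr))[0]-a,proj("side",kn(t[0],t[1],rr))[0]-b],[.5,.128]);print(rr,s.x,s.fun.round(2))
# knob: darkness-weighted, both views
def dk(im,box,th):
    x0,y0,x1,y1=box;s=im[y0:y1,x0:x1].astype(float).mean(2);w=np.clip(th-s,0,None);yy,xx=np.mgrid[y0:y1,x0:x1];return np.array([(w*xx).sum(),(w*yy).sum()])/w.sum()
k=dk(P["top"],(351,164,364,178),110);k2=dk(P["side"],(298,159,309,168),70)
print(k,k2);X,r=tri(k,k2);l=local(e,X);print(l,r,np.pi/4-np.arctan2(l[1],l[2]-.078))
s=least_squares(lambda t:proj("top",kn(t[0]))[0]-k,[.4]);print("top-only",s.x,s.fun)
print(get_obs()["position"])
E
```

```text
lever top-view t 0.42 88.25
[]
start [365.00289436 171.42691751] [304.79120879 171.72527473] [0.13126481 0.01585238 0.13619687] 0.20263636543660368 t 0.5194578677726751
0.055 [0.52314067 0.13250543] [ 0.47 -0.09  0.2   1.27]
0.0575 [0.5213105  0.13192111] [ 0.24 -0.11  0.2   0.68]
now [365.16320475 171.46587537] [304. 172.] [0.13231348 0.01579152 0.13492802] 0.7490441138913297 t 0.5148071330349921
0.055 [0.51738388 0.13326982] [ 0.29 -0.48  0.75  1.01]
0.0575 [0.51575162 0.13268292] [ 0.06 -0.5   0.75  0.42]
[358.47676838 172.0642626 ] [304.0530504  164.42440318]
[0.11970347 0.03240948 0.16785716] 0.8577749449977432 0.4392427384940881
top-only [0.44551918] [ 0.49425246 -1.5194834 ]
[ 0.48464417 -0.20807317  0.24282452]
```

```bash

python3 -m jog '[{"grip":255,"travel":[4.2,-2.6,0],"twist":0},{"grip":255,"travel":[4.2,-2.6,0],"twist":0},{"grip":255,"travel":[4.2,-2.6,0],"twist":0},{"grip":255,"travel":[0,0,-4],"twist":0},{"grip":255,"travel":[0,0,-3.6],"twist":0},{"grip":255,"travel":[0,0,0],"twist":0},{"grip":255,"travel":[0,0,0],"twist":0},{"grip":255,"travel":[0,0,0],"twist":0}]'|sh brief.sh
python3 -c "
from h import *
print(local((.4705,-.3252,-21.2),get_obs()['position']))"
```

```text
time: 62.0 position: [0.6112, -0.2859, 0.1686] ft_force: [-0.5, 0.0, 0.6] grip_width: 0.0006 
[0.1169469  0.08755072 0.16860952]
```

```bash

python3 -m jog '[{"grip":255,"travel":[-0.6,-1.56,-0.3],"twist":0},{"grip":255,"travel":[-0.55,-1.4,0],"twist":0},{"grip":255,"travel":[0,0,0],"twist":0},{"grip":255,"travel":[0,0,0],"twist":0}]'|sh brief.sh
for i in 1 2 3; do python3 -m jog '[{"grip":255,"travel":[-0.1,-0.26,0.07],"twist":0},{"grip":255,"travel":[0,0,0],"twist":0},{"grip":255,"travel":[0,0,0],"twist":0}]'|sh brief.sh; python3 -c "
from h import *
print(local((.4705,-.3252,-21.2),get_obs()['position']))";done
```

```text
time: 62.4 position: [0.5977, -0.3155, 0.1643] ft_force: [-0.7, 0.4, -0.1] grip_width: 0.0002 
time: 62.7 position: [0.5971, -0.3166, 0.1642] ft_force: [-0.0, 0.5, 0.6] grip_width: 0.0005 
[0.11494528 0.05380792 0.16422024]
time: 63.0 position: [0.5961, -0.319, 0.1649] ft_force: [1.2, 1.0, 0.6] grip_width: 0.0006 
[0.11486684 0.05115515 0.16491911]
time: 63.3 position: [0.5951, -0.3219, 0.166] ft_force: [-0.1, 3.4, 2.7] grip_width: 0.0003 
[0.11498438 0.0481455  0.16597458]
```

```bash

python3 -m jog '[{"grip":255,"travel":[-0.08,-0.2,0.06],"twist":0},{"grip":255,"travel":[0,0,0],"twist":0},{"grip":255,"travel":[0,0,0],"twist":0}]'|sh brief.sh
python3 -m jog '[{"grip":255,"travel":[1.2,3.2,0],"twist":0},{"grip":255,"travel":[0,0,4],"twist":0},{"grip":255,"travel":[0,0,4],"twist":0},{"grip":255,"travel":[-4.2,2.6,0],"twist":0},{"grip":255,"travel":[-4.2,2.6,0],"twist":0},{"grip":255,"travel":[-4.2,2.6,0],"twist":0},{"grip":255,"travel":[0,0,0],"twist":0},{"grip":255,"travel":[0,0,0],"twist":0}]'|sh brief.sh
cat > m.py <<'E'
from h import *
def dk(im,c,th,rad):
    s=im.astype(float).mean(2);yy,xx=np.mgrid[0:400,0:640]
    for _ in range(12):
        w=np.clip(th-s,0,None)*((xx-c[0])**2+(yy-c[1])**2<rad**2);c=np.array([(w*xx).sum(),(w*yy).sum()])/w.sum()
    return c
e,P,kn=knob()
s0=proj("top",kn(.5))[0];s1=proj("side",kn(.5))[0]
k=dk(P["top"],s0,110,6);k2=dk(P["side"],s1,75,4.5)
X,r=tri(k,k2);l=local(e,X);print(k,k2,l,r,"tri t",np.pi/4-np.arctan2(l[1],l[2]-.078))
s=least_squares(lambda t:np.r_[proj("top",kn(t[0]))[0]-k],[.4]);print("top",s.x,s.fun.round(2))
s=least_squares(lambda t:np.r_[proj("top",kn(t[0]))[0]-k,proj("side",kn(t[0]))[0]-k2],[.4]);print("both",s.x,s.fun.round(2))
E
python3 m.py
```

```text
time: 63.6 position: [0.5945, -0.3243, 0.1665] ft_force: [-0.1, 3.0, 2.7] grip_width: 0.0008 
time: 64.4 position: [0.4792, -0.214, 0.2462] ft_force: [0.6, -1.5, 0.2] grip_width: 0.0004 
lever top-view t 0.54 86.09859154929578
[]
[362.11906172 173.22378865] [305.90051282 162.54461538] [0.11907727 0.02409521 0.17187536] 0.4918254742656245 tri t 0.5341495364000071
top [0.5351309] [ 0.5  -1.46]
both [0.53743281] [ 0.6  -1.43 -0.18  0.1 ]
```

```bash
cat >> m.py <<'E'
print("--- bias check, shut picture")
def tmpl(im,T):
    g=im.max(2).astype(np.float32);b=[]
    big=cv2.resize(g,None,fx=4,fy=4,interpolation=cv2.INTER_CUBIC)
    for t in T:
        u=(proj("top",kn(t))[0]+.5)*4-.5;M=np.zeros(big.shape,np.uint8);cv2.circle(M,tuple(np.round(u*16).astype(int)),int(4.6*4*16),1,-1,shift=4);b.append(big[M>0].mean())
    return T[int(np.argmin(b))],min(b)
print(tmpl(cv2.imread("top_m.png")[:,:,::-1],np.arange(-.15,.2,.004)),tmpl(P["top"],np.arange(.3,.8,.004)))
L=[(np.vstack([W(e,[.122,0,.078]),kn(t)]),c) for t,c in((.518,G),)]+[(np.vstack([W(e,[.132,0,.078]),kn(.518,.132,.06)]),R)]
L+=[(np.vstack([kn(.518)+[.011*np.cos(a),.011*np.sin(a),0] for a in np.linspace(0,6.28,30)]),Y)]
overlay("top",L,(340,145,400,200),8,"a.png",P["top"]);overlay("side",L,(285,150,330,205),8,"b.png",P["side"])
cv2.imwrite("pics/m3.png",cv2.resize(np.hstack([cv2.imread("a.png"),cv2.imread("b.png")]),(798,418)))
E
python3 m.py; python3 -c "
from h import *
see('bin','spent_1','fresh_1','tin_small_3','tape_cream')"
```

```text
lever top-view t 0.54 85.97183098591549
[]
[362.11698246 173.22007767] [305.87280248 162.5336091 ] [0.11909952 0.02411899 0.17191236] 0.5092885490662411 tri t 0.5340068182329585
top [0.53505739] [ 0.5  -1.46]
both [0.53726777] [ 0.59 -1.42 -0.16  0.12]
--- bias check, shut picture
(np.float64(0.018000000000000155), np.float32(93.52469)) (np.float64(0.5280000000000002), np.float32(84.83456))
top bin [([0.603, 0.05, 0.032], 0.72)]
top spent_1 [([0.669, 0.058, 0.069], 0.86), ([0.558, 0.065, 0.064], 0.8), ([0.614, 0.06, 0.065], 0.56)]
top fresh_1 [([0.517, -0.344, 0.077], 0.95), ([0.503, -0.48, 0.072], 0.64), ([0.485, -0.35, 0.071], 0.47)]
top tin_small_3 [([0.504, -0.479, 0.068], 0.55)]
top tape_cream [([0.571, -0.367, 0.068], 0.46)]
side bin [([0.599, 0.101, 0.025], 0.98)]
side spent_1 [([0.616, 0.076, 0.062], 0.98), ([0.67, 0.069, 0.064], 0.97), ([0.551, 0.088, 0.064], 0.86)]
side fresh_1 [([0.467, -0.315, 0.074], 0.59), ([0.414, -0.296, 0.074], 0.51), ([0.512, -0.332, 0.084], 0.43)]
side tin_small_3 [([0.498, -0.468, 0.066], 0.48)]
side tape_cream [([0.384, -0.537, 0.016], 0.74), ([0.511, -0.333, 0.08], 0.7)]
```

View pics/m3.png

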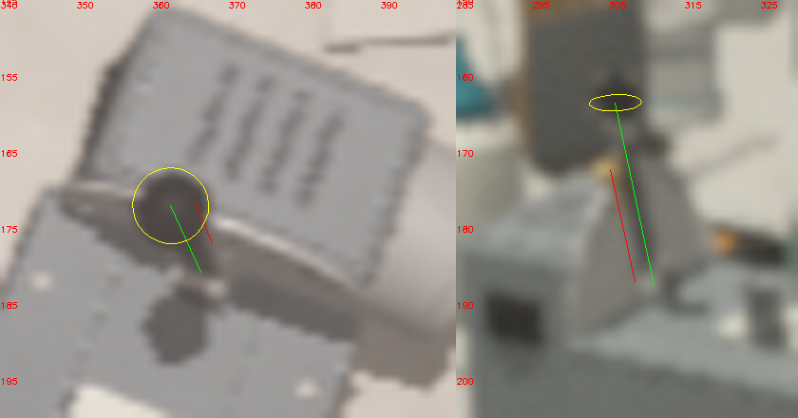

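The lever reads 0.51–0.54 rad against 0.515–0.52 for the mark. All other objects are where they should be and the arm is clear.

```bash
python3 -c "
from rig import *
print(hand_in(),get_obs()['time'])"
```

```text
the job is handed in; nothing more can be done
the job is handed in; nothing more can be done
```

The filter change is done and handed in, about 65 s into the 210 s allowed. I shut the damper against its left stop first. The three spent cartridges then went into the bin, the three fresh ones went into the bays, and last I set the lever to the brass mark.

**Fresh cartridges:** a light press on each flange met contact at 74 mm, the fully-home height. The last full view, taken before those presses, showed all three sitting on their expected outlines. I did not test the latches separately.

**Spent cartridges and bin:** the three cartridges were found in the bin's three compartments. I saw no sign of the bin being knocked aside.

**Damper angle:** the lever reads 0.51–0.54 rad, depending on how I measure it, and the mark reads 0.515–0.52 rad. They agree to about 0.02 rad, which is as fine as I could measure.

**Mark, tin and tape:** the mark reads the same as at the start. The tin still shows in its place in both cameras. The tape roll was confirmed only by the side camera, because the top view's search for it returned a spot on the extractor instead.

**Went wrong:**
- My first push of the lever towards the mark jammed on the knob. The wrist read about 50 N, under its 120 N limit, and only the fingertips should have been touching. The lever moved slightly. All three cartridges were already in by then, and I finished by following the knob's arc.
- My first pinch at bay 1 was about 6 mm off along the bay row, so I opened and redid it before lifting.

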